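# Open, load and lock a heat-sink bonding jig with its keyed T-key

## Robot

A 6-joint arm with a two-finger parallel gripper is mounted at the origin on the work surface. World frame = base frame: x ahead of the robot, y to its left, z up, the work surface at z = 0. Lengths are in mm, angles in degrees, forces in N, time in s.
With the tool pointing down it reaches from about 300 to 850 mm from the base axis. Payload 4.2 kg.
Tool frame: the origin (TCP) lies midway between the tips of the shut fingers; the grasp point (between the pads) lies 19 mm behind it; z points along the fingers, y is the line along which they close (so a half turn about z gives the same grasp; the last joint's range is limited). The gripper opens to 91 mm and grips with 3 to 60 N. Pads are 32 mm wide; open, the fingers measure 118 mm over their backs; the gripper's body (76 mm by 178 mm) begins 60 mm behind the grasp point.
Start: joints at [-72.938, 18.312, 89.639, -0, 72.044, -1.146], TCP at [179.678, -546.223, 213.976] pointing down, gripper open.
Joint ranges: [-177.97, 177.97], [-48.28, 115.42], [12.27, 149.76], [-77.06, 257.06], [2.81, 150.46], [-146.56, 146.56]. Speed limits (degrees/s): [147.25, 147.25, 180, 180, 180, 180].

## Interface

Orientations are given as [roll, pitch, yaw] about the fixed x, y, z axes, in that order (R = Rz(yaw) Ry(pitch) Rx(roll)).
In Python, from workcell import env gives the robot as it stands.
- The arm moves only by the shell command python3 drive.py 'ROWS' [OPENING] [FORCE]. ROWS is a JSON list of rows, 1 to 8 of them, each written [[dx, dy, dz], [rx, ry, rz]]: dx, dy, dz in shares of the most that a row can go, 1 being 50 mm, then a rotation vector rx, ry, rz in units of 2 degrees; each row shifts and turns the commanded pose from where the row before left it, along the tool's axes as they then stand; what a row does not reach is not made up. A row lasts 1/10 s, in which the tool goes at most 50 mm and 8.59 degrees, less where a joint would pass 70% of its speed; a pose out of reach is approached as far as the arm can. OPENING is the finger opening in mm, set as the command begins (- or left out keeps the last). The fingers move at their own pace and stop on an object; FORCE is the grip in N (left out, the last holds). Time passes only in rows, so rows that do not move let the fingers close. It prints the time, the measured TCP pose, the force, the opening and the grip force at its end. Input that does not fit is refused with a message, and nothing moves.
- env.state(): the state, without advancing time (a new reading comes with each control period).
- env.grab_frame(name): name is "scene" or "side" or "wrist"; returns the picture (400x640x3 uint8, blue, green, red); there is no depth.
- env.camera_model(name): a dict with "fx", "fy", "cx", "cy" (pixels), "D" ([k1, k2, p1, p2, k3] as OpenCV has them; the pictures are not rectified), "T" (4x4, takes a point from camera to world coordinates). Camera axes: x right, y up, looking along -z (the intrinsics and any distortion apply to the point x, -y, -z); pixel columns grow to the right and rows downward; lengths in mm; the calibration is good to about 2 mm. A picture is of the moment at which its call begins: read the wrist's pose just before it. camera_model takes no time and is no camera call; for the wrist camera it gives the pose at the moment of the call.
- env.job_done(): hands the job in; it is judged then, once.
The state is a dict: "time_s": time; "qpos": joint angles; "qvel": joint speeds; "effort": joint torques, N m; "ee_pos": TCP position; "ee_rot": TCP orientation; "force": force on the tool from outside, world axes, zero at the start; "torque": the same for the moment, N m; "gripper_width": finger opening in mm; "gripper_force": force on a finger pad.
Only numpy, scipy, OpenCV 4.12 (cv2) and the standard library are available. Lean on these libraries where they do the work, as an engineer would, in place of code of your own. Each camera call takes 0.05 s, during which the arm holds its last target. There are 200 camera calls.

## Task

The bonding jig stands locked and empty. Take the T-key from its wooden stand, put its shaft in the jig's bore and turn it until its key finds the keyway and it drops fully home; turn it anticlockwise until the clamp rail is fully open, and lay every heat sink from the bench flat on the floor of the nest that has its own outline. Then turn the T-key, still fully home, clockwise until the rail has closed over the heat sinks against its stop, put the T-key back upright in its stand, and leave the other things on the bench where they are.

Things in the scene. Friction and masses are not known exactly. Their poses are not given: they have to be found in the camera images.
- square_sink: Aluminium heat sink, square base 60 x 60 x 10 mm. Its origin is the centre of its underside; on the base stands a fin pack 32 mm along the sink's own x, 24 mm along its y, 28 mm high (top 38 mm above the origin), to be gripped across its 24 mm. 0.12 kg. It may be absent.
- round_sink: Aluminium heat sink, round base 66 mm across, 10 mm thick. Its origin is the centre of its underside; on the base stands a fin pack 32 mm along the sink's own x, 24 mm along its y, 28 mm high (top 38 mm above the origin), to be gripped across its 24 mm. 0.12 kg. It may be absent.
- oblong_sink: Aluminium heat sink, oblong base 54 mm along its x, 72 mm along its y, 10 mm thick. Its origin is the centre of its underside; on the base stands a fin pack 32 mm along the sink's own x, 24 mm along its y, 28 mm high (top 38 mm above the origin), to be gripped across its 24 mm. 0.12 kg. It may be absent.
- hex_sink: Aluminium heat sink, six-sided base 58 mm across flats (two flats square to its x), 10 mm thick. Its origin is the centre of its underside; on the base stands a fin pack 32 mm along the sink's own x, 24 mm along its y, 28 mm high (top 38 mm above the origin), to be gripped across its 24 mm. 0.12 kg. It may be absent.
- square_nest: Nest plate 84 x 84 x 12 mm, fixed on the jig and turned with it; the four plates come in any order in a row along the jig's y. Origin: centre of its underside, 10 mm above the table. The cavity floor is 5 mm above the origin, the plate's top 12 mm. Square cavity 64 x 64 mm.
- round_nest: Nest plate 84 x 84 x 12 mm, fixed on the jig and turned with it; the four plates come in any order in a row along the jig's y. Origin: centre of its underside, 10 mm above the table. The cavity floor is 5 mm above the origin, the plate's top 12 mm. Round cavity 70 mm across.
- oblong_nest: Nest plate 84 x 84 x 12 mm, fixed on the jig and turned with it; the four plates come in any order in a row along the jig's y. Origin: centre of its underside, 10 mm above the table. The cavity floor is 5 mm above the origin, the plate's top 12 mm. Oblong cavity 58 mm along its x, 76 mm along its y.
- hex_nest: Nest plate 84 x 84 x 12 mm, fixed on the jig and turned with it; the four plates come in any order in a row along the jig's y. Origin: centre of its underside, 10 mm above the table. The cavity floor is 5 mm above the origin, the plate's top 12 mm. Six-sided cavity 62 mm across flats, two flats square to its x.
- jig: Bonding jig, fixed: aluminium base plate 10 mm thick with the four nest plates in a row at y = -220, -132, -44 and +44 mm and x = 0 of its frame, a clamp rail along their far (+x) side and a grey housing 90 x 90 x 46 mm round the bore at y = +134 mm. Origin on the table under the nest row; x points away from the robot.
- bore (a point): Centre of the mouth of the upright bore in the steel hub, 50 mm above the table; axes as the jig's, not turning with the hub. Bore 27 mm across, 34 mm deep, with one keyway 13 mm wide, open to 28 mm from the axis. At the start the keyway points between 0.55 and 1.45 rad clockwise (from above) of the jig's -x (to the robot): look from above, or feel for it.
- hub_foot (a point): On the hub's axis, 16 mm above the table. Turned anticlockwise (from above) by 1.0 rad from its start, with about 0.2 N m, the hub drives the clamp rail from closed to open, in proportion, and clockwise back to closed; it stays where left, and stops at either end. Pushed past an end with 0.8 N m the keyed bush slips in it, harmlessly.
- clamp (a joint): Travel (m) of the steel clamp rail towards the jig's -x: closed at the start. 0: open (lip 50 mm beyond the nest centres), 0.028: closed at its stop (lip over the bases' far edges, 22 mm beyond the nest centres). Lip underside 30 mm, top 38 mm above the table. Only the hub moves it; it stays where left.
- key: T-key, steel, 0.25 kg, upright in its stand at the start. Origin: centre of the shaft's lower end, z up. Shaft 23 mm across; a key 8 mm wide on the +x side reaches 18 mm from the axis, 12 to 34 mm up; collar 56 mm across, 34 to 42 mm up. In the bore 12 mm enter freely, then the key rests on the hub until it meets the keyway and drops 22 mm: collar on hub, origin 34 mm below the mouth.
- key_bar (a point): On the T-key's axis at mid-height of its black cross-bar, 93 mm above the key's origin, the place to grip. The bar is 14 mm wide (y of the key), 26 mm high and reaches from -30 to +50 mm along x: its longer arm points the way of the key. The stem below it is 14 mm across.
- stand: Wooden block 82 x 82 x 40 mm, fixed, with a square hole 44 mm wide from top to bottom. Origin: centre of its underside. The T-key's collar rests on its top, the key's origin 6 mm above the table; any turn of the key fits.
- screwdriver: Bystander: screwdriver 190 mm long lying at the right end of the mat. Origin under its middle.
- solder_spool: Bystander: grey spool 64 mm across, 50 mm high, to the right of the jig. Origin: centre of its underside.
- battery_pack: Bystander: black block 70 x 25 x 110 mm standing to the left of the jig. Origin: centre of its underside.

How it is judged:
By the outcome, as a careful person would: the job done as asked, in the order asked, and still so for the second after the job is handed in, with the robot touching nothing.
Of square_sink, round_sink, oblong_sink, hex_sink only 3 to 4 are there at a start; the rules pass over those that are not, and their reading is None.
At some moment in a run one of square_sink, round_sink, oblong_sink, hex_sink may be knocked a few centimetres aside while the robot is not near it.
It also fails if it takes over 200 s, if anything falls off the work surface, if the arm or the gripper's body presses on something with over 40 N, if the wrist force passes 120 N, or if a joint passes its speed limit or range.

## Working session

There is one attempt and no reset: what is moved stays moved. The work goes in short steps, Python scripts to look and compute and a shell command to move; the robot and the scene stay as the last step left them, time stands still between calls to the robot, and variables do not carry over. Pictures are saved under pics/ and viewed, at most 14 in all, crops included, and the job is handed in when it is done.

```bash
ls; mkdir -p pics; python3 - <<'E'
from workcell import env
import cv2
s=env.state();print(s)
for n in("scene","side","wrist"):
    m=env.camera_model(n);print(n,m)
    cv2.imwrite(f"pics/{n}0.png",env.grab_frame(n))
a=cv2.imread("pics/scene0.png")
E
```

```text
drive.py
pics
workcell.py
{'time_s': 0.0, 'qpos': array([-7.29397390e+01,  1.83527131e+01,  8.97068467e+01, -6.30991657e-04,
        7.20441957e+01, -1.14780495e+00]), 'qvel': array([ 0.07985263,  0.04988273, -0.00370536, -0.050862  ,  0.1094493 ,
       -0.11639897]), 'effort': array([-5.51196244e-04, -4.12463880e+01, -2.31978089e+01,  7.25805270e-02,
        4.56652581e-02, -1.57683462e-04]), 'ee_pos': array([ 179.49891913, -545.72686277,  213.10655692]), 'ee_rot': array([-1.79896253e+02, -1.47860609e-03,  1.82082597e+01]), 'force': array([-0.38858403,  0.64568583, -0.12392719]), 'torque': array([-0.01815399, -0.00297097, -0.0181279 ]), 'gripper_force': 0.0, 'gripper_width': 91.23909863434402}
scene {'fx': 477.24506019829033, 'fy': 477.24506019829033, 'cx': 315.40560522850853, 'cy': 198.1094288770255, 'D': array([-0.08314564,  0.        ,  0.        ,  0.        ,  0.        ]), 'T': array([[ 8.04359985e-01, -4.45808964e-01,  3.92758682e-01,
         9.65191966e+02],
       [ 5.93975198e-01,  6.19048971e-01, -5.13781896e-01,
        -6.05252034e+02],
       [-1.40882834e-02,  6.465
[... 567 characters left out ...]
  7.35577189e+02],
       [ 0.00000000e+00,  0.00000000e+00,  0.00000000e+00,
         1.00000000e+00]])}
wrist {'fx': 318.7133020275536, 'fy': 318.7133020275536, 'cx': 318.1023156220567, 'cy': 200.53696955290417, 'D': array([-0.02720263,  0.        ,  0.        ,  0.        ,  0.        ]), 'T': array([[ 3.12124247e-01,  9.20244869e-01,  2.36067437e-01,
         2.45908068e+02],
       [-9.50039574e-01,  3.02806901e-01,  7.57151839e-02,
        -5.25967041e+02],
       [-1.80633954e-03, -2.47905952e-01,  9.68782419e-01,
         3.83453229e+02],
       [ 0.00000000e+00,  0.00000000e+00,  0.00000000e+00,
         1.00000000e+00]])}
```
View pics/scene0.png

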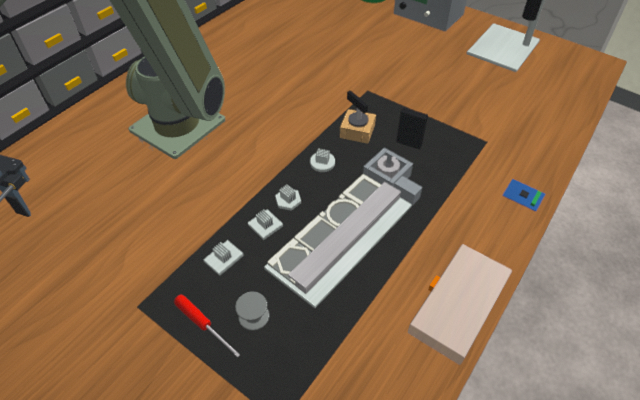

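View pics/side0.png

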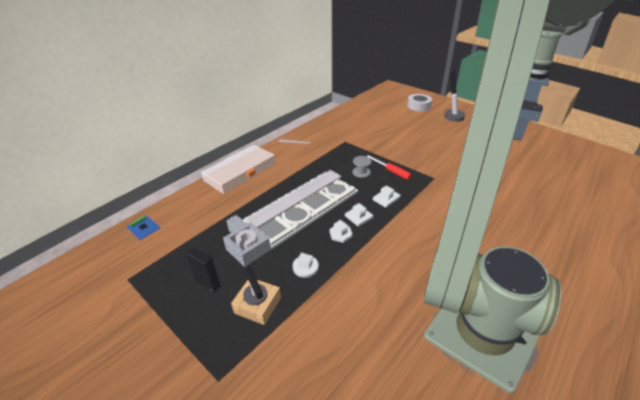

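Scene picture: four sinks, round (322,158), hex (288,197) and two others (264,222), (223,256). The jig runs from (295,265) to its hub at (388,163), and the key stands at (358,125).

```bash
cat > h.py <<'E'
import numpy as np, cv2
from scipy.spatial.transform import Rotation as R
from workcell import env
def cast(m,uv,z):
    K=np.array([[m['fx'],0,m['cx']],[0,m['fy'],m['cy']],[0,0,1]])
    p=cv2.undistortPoints(np.array(uv,float).reshape(-1,1,2),K,m['D']).reshape(-1,2)
    d=np.c_[p[:,0],-p[:,1],-np.ones(len(p))]@m['T'][:3,:3].T
    o=m['T'][:3,3]; return o+d*((z-o[2])/d[:,2])[:,None]
def proj(m,P):
    K=np.array([[m['fx'],0,m['cx']],[0,m['fy'],m['cy']],[0,0,1]])
    q=(np.array(P,float).reshape(-1,3)-m['T'][:3,3])@m['T'][:3,:3]
    q=q*[1,-1,-1]
    return cv2.projectPoints(q,np.zeros(3),np.zeros(3),K,m['D'])[0].reshape(-1,2)
def snap(n,f):
    env.state(); m=env.camera_model(n); im=env.grab_frame(n); cv2.imwrite(f"pics/{f}.png",im)
    np.save(f"pics/{f}.npy",m,allow_pickle=True); return m,im
def load(f): return np.load(f"pics/{f}.npy",allow_pickle=True).item(),cv2.imread(f"pics/{f}.png")
def delta(x,y,z,yaw):
    "tool-axis shift and turn to reach world pose (tool down)"
    s=env.state(); r=R.from_euler('xyz',s['ee_rot'],degrees=True); t=R.from_euler('xyz',[180,0,yaw],degrees=True)
    d=r.inv().apply(np.array([x,y,z])-s['ee_pos']); w=(r.inv()*t).as_rotvec(degrees=True)
    print('from',s['ee_pos'].round(1),s['ee_rot'].round(1),'d',d.round(1),'rv',w.round(1))
E
python3 - <<'E'
from h import *
m=env.camera_model("scene")
for n,uv,z in [("round",(322,161),5),("hex",(288,199),5),("sq",(264,224),5),("obl",(223,258),5),("hub",(388,163),50),("stand",(358,118),48),("keytop",(357,101),112),("nesthex",(293,262),22),("nest2",(318,235),22),("nest3",(342,212),22),("nest4",(367,189),22),("batt",(412,115),110),("spool",(252,305),50)]:
    print(n,cast(m,[uv],z).round(0)[0])
s=env.state();r=R.from_euler('xyz',s['ee_rot'],degrees=True).as_matrix();w=env.camera_model("wrist")
print("cam in tool",(r.T@(w['T'][:3,3]-s['ee_pos'])).round(1),(r.T@w['T'][:3,:3]).round(3))
E
```

```text
round [434. 123.   5.]
hex [443. -35.   5.]
sq [ 445. -130.    5.]
obl [ 432. -259.    5.]
hub [600. 179.  50.]
stand [441. 283.  48.]
keytop [440. 275. 112.]
nesthex [ 575. -181.   22.]
nest2 [576. -90.  22.]
nest3 [583.  -2.  22.]
nest4 [592.  95.  22.]
batt [586. 312. 110.]
spool [ 584. -324.   50.]
cam in tool [  69.2    1.6 -170.2] [[-0.     0.969  0.248]
 [ 1.     0.     0.   ]
 [ 0.     0.248 -0.969]]
```

```bash
python3 - <<'E'
from h import *
delta(500,-150,240,0)
E
```

```text
from [ 179.6 -545.9  213.3] [-179.9   -0.    18.2] d [ 428.1 -275.9  -26.3] rv [-0.1  0.  18.2]
```

The rows are not in the units I measure in: shifts go in shares of 50 mm and turns go in units of 2 degrees. I convert before sending: 36 mm is 0.72, -23 mm is -0.46.

```bash
python3 drive.py '[[[0.72,-0.46,-0.04],[0,0,0]],[[0.72,-0.46,-0.04],[0,0,0]],[[0.72,-0.46,-0.04],[0,0,0]],[[0.72,-0.46,-0.04],[0,0,0]],[[0.72,-0.46,-0.04],[0,0,0]],[[0.72,-0.46,-0.04],[0,0,0]],[[0.72,-0.46,-0.04],[0,0,0]],[[0.72,-0.46,-0.04],[0,0,0]]]'; python3 drive.py '[[[0.72,-0.46,-0.04],[0,0,0]],[[0.72,-0.46,-0.04],[0,0,0]],[[0.72,-0.46,-0.04],[0,0,0]],[[0.72,-0.46,-0.04],[0,0,0]],[[0,0,0],[0,0,3]],[[0,0,0],[0,0,3]],[[0,0,0],[0,0,3.1]],[[0,0,0],[0,0,0]]]'; python3 -c "
from h import *
snap('wrist','w1');delta(500,180,240,0)"
```

```text
time_s: 0.95
ee_pos: [396.4, -279.9, 229.9]
ee_rot: [180.0, 0.0, 18.2]
force: [0.6, -0.3, -0.1]
gripper_width: 91.4
gripper_force: 0.0
time_s: 1.75
ee_pos: [503.7, -148.8, 237.6]
ee_rot: [-180.0, 0.0, 0.0]
force: [0.6, 0.9, 0.1]
gripper_width: 91.3
gripper_force: 0.0
from [ 503.7 -148.9  237.7] [-1.8e+02  0.0e+00  1.0e-01] d [  -2.9 -328.9   -2.3] rv [-0.   0.   0.1]
```

View pics/w1.png

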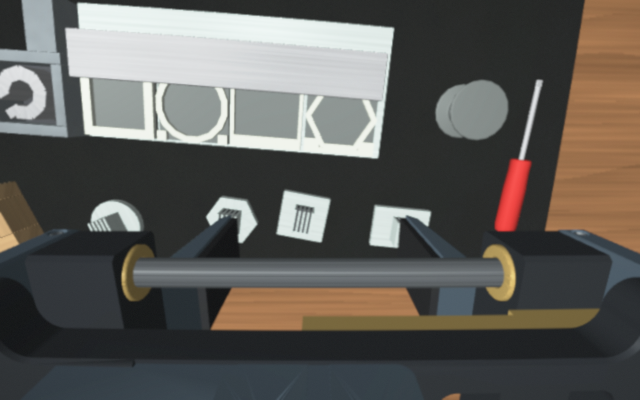

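w1 shows the nests left to right: square or oblong (118,108), round (192,110), square or oblong (268,118), hex (340,122). The sinks sit at round (115,215), hex (232,215), a slightly turned square one (303,215) and (400,222). The hub is at (20,95).

Converted, -47 mm is -0.94.

```bash
python3 drive.py '[[[-0.94,0,0],[0,0,0]],[[-0.94,0,0],[0,0,0]],[[0,0,0],[0,0,0]]]'; python3 -c "
from h import *
snap('wrist','w2')"
python3 drive.py '[[[0.1,-0.96,0],[0,0,0]],[[0.1,-0.96,0],[0,0,0]],[[0.1,-0.96,0],[0,0,0]],[[0.1,-0.96,0],[0,0,0]],[[0.1,-0.96,0],[0,0,0]],[[0.1,-0.96,0],[0,0,0]],[[0,0,0],[0,0,0]]]'; python3 -c "
from h import *
_,a=snap('wrist','w3')
_,b=load('w2')
cv2.imwrite('pics/v1.png',np.vstack([b[:260],a[:260]]))"
```

```text
time_s: 2.1
ee_pos: [404.2, -148.2, 237.4]
ee_rot: [-179.9, 0.3, 0.0]
force: [1.5, -0.2, 0.9]
gripper_width: 91.4
gripper_force: 0.0
time_s: 2.85
ee_pos: [441.2, 144.5, 237.9]
ee_rot: [-179.8, -0.1, 0.5]
force: [-0.1, -0.5, -0.3]
gripper_width: 91.3
gripper_force: 0.0
```

View pics/v1.png

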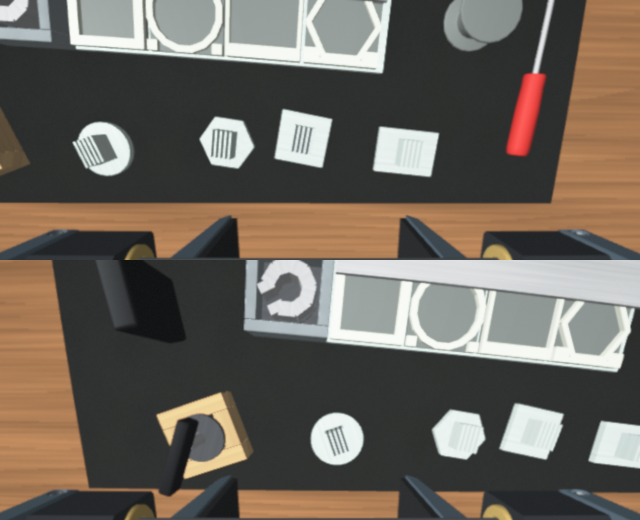

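v1 shows the sinks from above. In w2 they are round (103,148), hex (227,142), square (303,137) and oblong (405,150). In w3 the stand with its key is at (205,177) and the hub ring is at (290,28), its gap to the left. Next comes a closer look at the hub and the key.

Converted, -15 mm is -0.3, 45 mm is 0.9.

```bash
python3 drive.py '[[[0.9,-0.4,0],[0,0,0]],[[0.9,-0.3,0],[0,0,0]],[[0,0,0],[0,0,0]]]'; python3 -c "
from h import *
m,a=snap('wrist','w4')
c=[int(v) for v in proj(m,[600,179,50])[0]];k=[int(v) for v in proj(load('w3')[0],[441,280,60])[0]];print(c,k)
f=lambda im,c:cv2.resize(im[max(0,c[1]-65):max(0,c[1]-65)+130,max(0,c[0]-65):max(0,c[0]-65)+130],(390,390),interpolation=cv2.INTER_CUBIC)
cv2.imwrite('pics/v2.png',np.hstack([f(a,c),f(load('w3')[1],k)]))"
```

```text
time_s: 3.2
ee_pos: [535.0, 174.3, 236.4]
ee_rot: [-180.0, -0.1, -0.0]
force: [-1.5, 0.6, 0.2]
gripper_width: 91.0
gripper_force: 0.0
[312, 123] [195, 183]
```

View pics/v2.png

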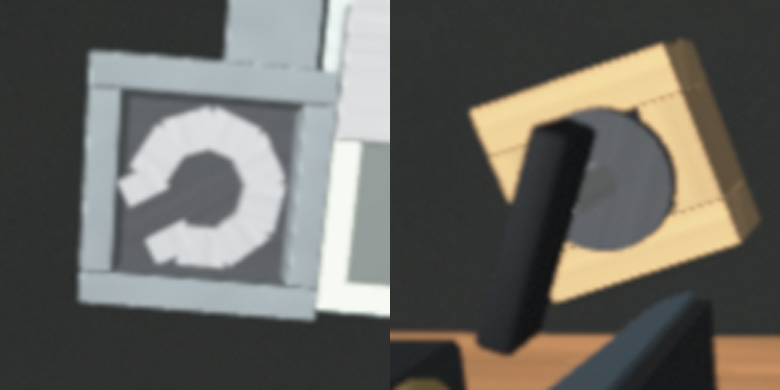

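v2, left: the hub ring, centre at crop (208,186), with the keyway toward the lower left at (130,225). Right: the collar at crop (610,180), with the bar running from (565,130) down to (500,345), so the key points down and slightly left.

```bash
python3 - <<'E'
from h import *
from scipy.optimize import least_squares
def circ(P,r,it=3):
    P=P[:,:2];ok=np.ones(len(P),bool);c=P.mean(0)
    for _ in range(it+2):
        f=least_squares(lambda c:np.hypot(*(P-c).T)-r if r else np.hypot(*(P-c[:2]).T)-c[2],list(c[:2])+([] if r else [25]),loss='soft_l1',f_scale=.7); c=f.x
    return c,np.abs(f.fun).mean(),np.median(np.hypot(*(P-c[:2]).T))
m,im=load('w4'); sub=np.zeros(im.shape[:2],np.uint8); 
hsv=cv2.cvtColor(im,cv2.COLOR_BGR2HSV)
msk=((hsv[...,1]<20)&(hsv[...,2]>190)).astype(np.uint8)*255
cs=cv2.findContours(msk,cv2.RETR_EXTERNAL,cv2.CHAIN_APPROX_NONE)[0]
c=min(cs,key=lambda c:np.hypot(*(c.reshape(-1,2).mean(0)-[316,121]))+(1e3 if cv2.contourArea(c)<200 else 0))
P=cast(m,c.reshape(-1,2),50); print('n',len(P))
# outer points: hull-like
h=cv2.convexHull(c).reshape(-1,2); H=cast(m,h,50); cc,e,_=circ(H,None); print('hub outer',cc,e)
r=np.hypot(*(P[:,:2]-cc[:2]).T); inn=P[r<16.5]; ci,e2,_=circ(inn,13.5); print('bore',ci,e2,'hist',np.histogram(r,8))
# gap: angles free of white at radius 20
a=np.radians(np.arange(0,360,.5)); Q=np.c_[ci[0]+21*np.cos(a),ci[1]+21*np.sin(a),0*a+50]; uv=proj(m,Q)
v=cv2.remap(im[...,1],uv[:,:1].astype(np.float32),uv[:,1:].astype(np.float32),cv2.INTER_LINEAR).ravel()
d=np.degrees(a[v<165]); print('gap',d.min(),d.max(),d.mean(),len(d)/2,v.min(),v.max())
# key
m,im=load('w3'); hsv=cv2.cvtColor(im,cv2.COLOR_BGR2HSV); x0,y0=130,118; s=hsv[y0:y0+110,x0:x0+130]
wood=((s[...,1]>80)&(s[...,2]>110)).astype(np.uint8)*255
col=((s[...,2]>60)&(s[...,2]<140)&(s[...,1]<60)).astype(np.uint8)*255
blk=(s[...,2]<50).astype(np.uint8)*255
print([ (x,s[62,x].tolist()) for x in range(35,110,8)])
cs=cv2.findContours(col,cv2.RETR_EXTERNAL,cv2.CHAIN_APPROX_NONE)[0]
c=max(cs,key=cv2.contourArea).reshape(-1,2)+[x0,y0]; print('collar',c.min(0),c.max(0))
W=cast(m,c,48); h=cast(m,cv2.convexHull(c.reshape(-1,1,2).astype(np.int32)).reshape(-1,2),48)
print(circ(h,28))
cs=cv2.findContours(wood,cv2.RETR_EXTERNAL,cv2.CHAIN_APPROX_NONE)[0]
c=max(cs,key=cv2.contourArea)+[x0,y0]; print('wood rect z40',[q.round(0).tolist() for q in cast(m,cv2.boxPoints(cv2.minAreaRect(c)),40)])
# bar corner points in the crop v2 (crop origin 130,118 ; x3)
B=np.array([[535,128],[592,126],[480,340],[512,350],[592,130],[540,300]],float); B[:,0]-=390; B=B/3+[130,118]
print('bar z112',cast(m,B,112).round(1)[:,:2].tolist())
E
```

```text
n 227
hub outer [603.18057294 176.31241631  27.79666131] 0.5249269311984399
bore [603.70009865 175.56895941] 1.0682966685892106 hist (array([ 66,   4,   4,   4,   4,  15, 118,  12]), array([13.77679539, 15.85666193, 17.93652846, 20.016395  , 22.09626154,
       24.17612807, 26.25599461, 28.33586115, 30.41572768]))
gap 98.5 133.0 115.75 35.0 98 224
[(35, [25, 26, 58]), (43, [30, 4, 63]), (51, [102, 27, 48]), (59, [105, 23, 22]), (67, [90, 5, 95]), (75, [105, 10, 98]), (83, [109, 19, 107]), (91, [110, 15, 104]), (99, [20, 90, 235]), (107, [19, 93, 230])]
collar [188 154] [224 200]
(array([445.09523073, 279.61050841]), np.float64(0.6373321872297556), np.float64(27.651003108720662))
wood rect z40 [[471.0, 333.0, 40.0], [499.0, 251.0, 40.0], [419.0, 227.0, 40.0], [388.0, 313.0, 40.0]]
bar z112 [[472.7, 274.3], [473.4, 256.3], [402.4, 299.8], [399.0, 289.4], [472.2, 256.4], [416.5, 278.3]]
```

Converted, -45 mm is -0.9, -40 mm is -0.8, 7.4 degrees is 3.7.

```bash
python3 drive.py '[[[-0.9,-0.9,0],[0,0,3.7]],[[-0.8,-0.9,0],[0,0,3.7]],[[0,0,0],[0,0,3.6]],[[0,0,0],[0,0,0]]]' 70 30; python3 - <<'E'
from h import *
m,a=snap('wrist','w5'); delta(445.3,279.2,80,-22)
k=[int(v) for v in proj(m,[445,280,80])[0]];print(k)
x,y=max(0,k[0]-100),max(0,k[1]-100);print(x,y)
cv2.imwrite('pics/v3.png',cv2.resize(a[y:y+200,x:x+200],(600,600),interpolation=cv2.INTER_CUBIC))
E
```

```text
time_s: 3.65
ee_pos: [465.3, 249.8, 238.3]
ee_rot: [180.0, -0.0, -21.8]
force: [-0.4, -0.1, 0.8]
gripper_width: 70.0
gripper_force: 0.0
from [466.  249.3 238.3] [180.   -0.  -21.8] d [-30.4 -20.2 158.2] rv [ 0.  -0.   0.2]
[297, 215]
197 115
```

View pics/v3.png

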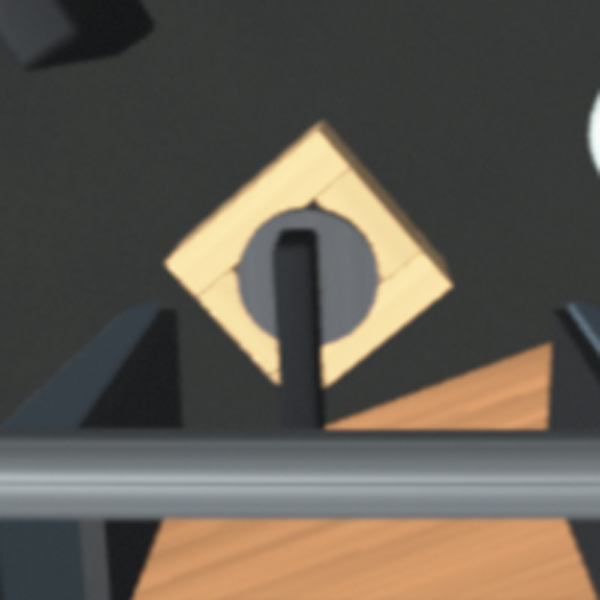

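v3: the bar lies almost along the tool axis (columns 277–320), the collar centre is at crop (308,277), and the bar's short end is at row 232.

```bash
python3 - <<'E'
from h import *
m,a=load('w5')
f=lambda u,v:(197+u/3,115+v/3)
print(cast(m,[f(308,277),f(238,277),f(378,277)],48).round(1))
B=cast(m,[f(277,245),f(316,245),f(280,425),f(324,425)],112);print(B.round(1))
B2=cast(m,[f(297,232),f(297,243)],112);print(B2.round(1))
a0=(B[0]+B[1])/2;a1=(B[2]+B[3])/2;d=a1-a0;print(np.degrees(np.arctan2(d[1],d[0])))
u=d[:2]/np.hypot(*d[:2]);print('axis from end',(B2[:,:2]+30*u).round(1))
delta(445.3,278.6,80,-22)
E
```

```text
[[444.9 279.7  48. ]
 [455.1 305.2  48. ]
 [434.7 254.3  48. ]]
[[473.5 274.6 112. ]
 [468.8 263.1 112. ]
 [415.9 298.1 112. ]
 [410.4 284.4 112. ]]
[[475.  267.1 112. ]
 [471.7 268.4 112. ]]
158.84083051289588
axis from end [[447.  277.9]
 [443.7 279.3]]
from [466.  249.3 238.3] [180.   -0.  -21.8] d [-30.1 -19.6 158.2] rv [ 0.  -0.   0.2]
```

Converted, -30 mm is -0.6, -20 mm is -0.4, 0.5 degrees is 0.25.

```bash
python3 drive.py '[[[-0.6,-0.4,0.4],[0,0,0.25]],[[0,0,0.92],[0,0,0]],[[0,0,0.92],[0,0,0]],[[0,0,0.92],[0,0,0]],[[0,0,0],[0,0,0]]]' ;python3 drive.py '[[[0,0,0],[0,0,0]],[[0,0,0],[0,0,0]],[[0,0,0],[0,0,0]],[[0,0,0],[0,0,0]],[[0,0,0],[0,0,0]]]' 5 50
```

```text
time_s: 4.2
ee_pos: [442.4, 276.2, 74.9]
ee_rot: [179.4, 0.4, -22.4]
force: [-0.4, -0.6, -0.6]
gripper_width: 69.9
gripper_force: 0.0
time_s: 4.7
ee_pos: [446.7, 280.4, 81.0]
ee_rot: [-179.9, -0.1, -22.4]
force: [-0.2, -0.1, -0.4]
gripper_width: 32.9
gripper_force: 0.0
```

```bash
python3 drive.py '[[[-0.02,0,0.02],[0,0,0]],[[0,0,0],[0,0,0]],[[0,0,0],[0,0,0]],[[0,0,0],[0,0,0]],[[0,0,0],[0,0,0]],[[0,0,0],[0,0,0]]]'; python3 drive.py '[[[0,0,-0.4],[0,0,0]],[[0,0,-0.8],[0,0,0]],[[0,0,-0.4],[0,0,0]],[[0,0,0],[0,0,0]]]'; python3 -c "
from h import *
delta(603.2,176.2,170,-64.2)
s=env.state();print(s['qpos'].round(0),s['force'],s['torque'])"
```

```text
time_s: 5.3
ee_pos: [445.4, 280.7, 79.0]
ee_rot: [-180.0, -0.0, -22.4]
force: [0.7, 1.1, 0.1]
gripper_width: 13.9
gripper_force: 50.0
time_s: 5.7
ee_pos: [446.6, 281.2, 161.4]
ee_rot: [-179.8, -0.2, -22.4]
force: [-0.5, 0.0, -1.8]
gripper_width: 13.8
gripper_force: 50.0
from [446.6 281.2 161.4] [-179.8   -0.2  -22.4] d [184.8  37.3  -8.1] rv [-0.3 -0.1 41.8]
[ 31.  16. 101.  -0.  63. 143.] [-0.46531769  0.04207151 -1.84036809] [ 0.08202566 -0.01106743  0.01346518]
```

Joint 6 is near its limit, so I put the key back and regrip it half a turn round.

Converted, 40 mm is 0.8, 20 mm is 0.4.

```bash
python3 drive.py '[[[-0.02,0,0.4],[0,0,0]],[[0,0,0.8],[0,0,0]],[[0,0,0.36],[0,0,0]],[[0,0,0.06],[0,0,0]],[[0,0,0],[0,0,0]]]'; python3 drive.py '[[[0,0,0],[0,0,0]],[[0,0,0],[0,0,0]],[[0,0,0],[0,0,0]],[[0,0,-0.9],[0,0,0]],[[0,0,-0.7],[0,0,0]],[[0,0,0],[0,0,0]]]' 60; R8='0'; python3 drive.py '[[[0,0,0],[0,0,-4.25]],[[0,0,0],[0,0,-4.25]],[[0,0,0],[0,0,-4.25]],[[0,0,0],[0,0,-4.25]],[[0,0,0],[0,0,-4.25]],[[0,0,0],[0,0,-4.25]],[[0,0,0],[0,0,-4.25]],[[0,0,0],[0,0,-4.25]]]'; python3 drive.py '[[[0,0,0],[0,0,-4.25]],[[0,0,0],[0,0,-4.25]],[[0,0,0],[0,0,-4.25]],[[0,0,0],[0,0,-4.25]],[[0,0,0],[0,0,-4.25]],[[0,0,0],[0,0,-4.25]],[[0,0,0],[0,0,-4.25]],[[0,0,0],[0,0,-4.25]]]';python3 drive.py '[[[0,0,0],[0,0,-4.25]],[[0,0,0],[0,0,-4.25]],[[0,0,0],[0,0,-4.25]],[[0,0,0],[0,0,-4.25]],[[0,0,0],[0,0,-4.25]],[[0,0,0],[0,0,-0.75]],[[0,0,0],[0,0,0]]]'; python3 -c "
from h import *
snap('scene','s2')
delta(445,280,80,158.3)"
```

```text
time_s: 6.2
ee_pos: [442.4, 279.2, 76.9]
ee_rot: [179.7, 0.2, -22.4]
force: [-2.8, -2.2, 6.7]
gripper_width: 13.7
gripper_force: 50.0
time_s: 6.8
ee_pos: [447.1, 282.6, 162.4]
ee_rot: [-179.5, -0.3, -22.4]
force: [0.7, 0.1, 0.1]
gripper_width: 58.6
gripper_force: 0.0
time_s: 7.6
ee_pos: [443.8, 280.6, 156.8]
ee_rot: [-180.0, 0.1, 45.9]
force: [-0.5, -0.1, 0.4]
gripper_width: 59.6
gripper_force: 0.0
time_s: 8.4
ee_pos: [443.8, 280.6, 156.8]
ee_rot: [-179.9, 0.0, 113.9]
force: [0.0, 0.4, 0.5]
gripper_width: 60.4
gripper_force: 0.0
time_s: 9.1
ee_pos: [444.0, 280.7, 157.2]
ee_rot: [-179.9, -0.0, 157.4]
force: [-0.2, -0.2, 1.0]
gripper_width: 59.7
gripper_force: 0.0
from [444.1 280.7 157.4] [-180.    -0.   157.4] d [-1.2 -0.2 77.4] rv [-0.  -0.  -0.9]
```

```bash
python3 drive.py '[[[0,0,0.8],[0,0,-0.45]],[[0,0,0.74],[0,0,0]],[[0,0,0],[0,0,0]],[[0,0,0],[0,0,0]]]'; python3 drive.py '[[[0,0,0],[0,0,0]],[[0,0,0],[0,0,0]],[[0,0,0],[0,0,0]],[[0,0,0],[0,0,0]],[[0,0,0],[0,0,0]],[[0,0,0],[0,0,0]]]' 5 50;  python3 drive.py '[[[0,0,-0.4],[0,0,0]],[[0,0,-0.9],[0,0,0]],[[0,0,-0.6],[0,0,0]],[[0,0,0],[0,0,0]],[[0,0,0],[0,0,0]]]'; python3 -c "
from h import *
m,a=snap('wrist','w6'); cv2.imwrite('pics/v4.png',a)
delta(603.2,176.2,170,115.8)
s=env.state();print(s['qpos'].round(0),s['force'],s['torque'])"
```

```text
time_s: 9.55
ee_pos: [444.3, 280.9, 81.1]
ee_rot: [-180.0, -0.0, 158.4]
force: [1.3, 1.0, 0.2]
gripper_width: 59.9
gripper_force: 0.0
time_s: 10.15
ee_pos: [444.2, 280.5, 81.1]
ee_rot: [-180.0, 0.0, 158.5]
force: [-0.1, -2.8, 1.3]
gripper_width: 14.8
gripper_force: 1.1
time_s: 10.65
ee_pos: [443.9, 280.6, 175.6]
ee_rot: [-180.0, -0.0, 158.5]
force: [-0.3, 0.1, -2.0]
gripper_width: 13.9
gripper_force: 50.0
from [443.3 280.3 174.6] [-1.799e+02 -1.000e-01  1.585e+02] d [-186.9  -38.1    4.3] rv [-0.2 -0.  42.7]
[ 31.  16. 100.  -0.  65. -37.] [-0.47782299 -0.57898991 -1.93792743] [ 0.03071311 -0.11165156  0.00439803]
```

View pics/v4.png

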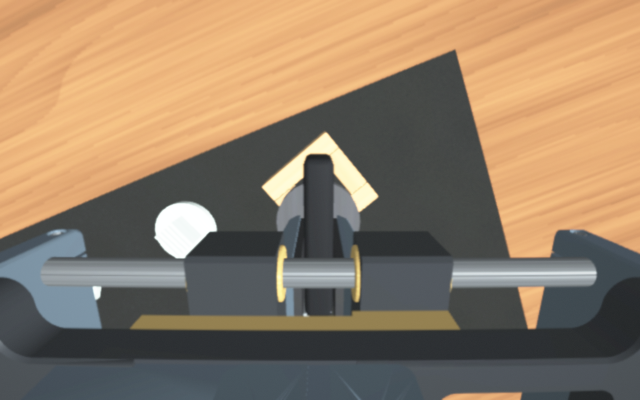

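v4: the key is held upright, with the tip of its longer arm at (318,156) and the collar spanning columns 278–360.

Converted, -9 mm is -0.18, -47 mm is -0.94, 8.5 degrees is 4.25.

```bash
python3 drive.py '[[[-0.94,-0.18,0],[0,0,4.25]],[[-0.94,0,0],[0,0,4.25]],[[-0.8,0.6,0],[0,0,4.25]],[[-0.4,0.6,0],[0,0,4.25]],[[0,0.4,0],[0,0,4.25]],[[0,0,0],[0,0,0]],[[0,0,0],[0,0,0]]]'; python3 - <<'E'
from h import *
m,_=load('w6'); T=m['T']; s=env.state()
r=R.from_euler('xyz',[180,0,158.5],degrees=True)
P=[443.6,280.4,175]
for x in(45,50,55): print(x,proj(m,r.apply([x,0,-32])+P),proj(m,r.apply([x,0,-6])+P))
for x in(-3,0,3): print(x,proj(m,r.apply([[x,-28,32],[x,28,32]])+P).round(1).tolist())
delta(603.2,176.2,145,115.8)
E
```

```text
time_s: 11.4
ee_pos: [625.9, 246.8, 173.2]
ee_rot: [-179.7, -0.0, 116.1]
force: [-0.1, -1.0, -1.3]
gripper_width: 13.3
gripper_force: 50.0
45 [[320.61998221 174.4208315 ]] [[320.24082548 165.99724377]]
50 [[320.63052379 163.10088648]] [[320.24686928 156.35323181]]
55 [[320.64107107 151.58544249]] [[320.25289227 146.56944791]]
-3 [[278.2, 229.0], [361.5, 228.9]]
0 [[278.1, 224.8], [361.6, 224.7]]
3 [[277.9, 220.5], [361.7, 220.4]]
from [625.9 246.8 173.2] [-179.7   -0.   116.1] d [-53.4 -51.3  28.5] rv [-0.3 -0.   0.3]
```

Converted, -30 mm is -0.6, -23 mm is -0.46.

```bash
python3 drive.py '[[[-0.6,-0.6,0],[0,0,0]],[[-0.46,-0.42,0],[0,0,0]],[[0,0,0.2],[0,0,0]],[[0,0,0.2],[0,0,0]],[[0,0,0],[0,0,0]],[[0,0,0],[0,0,0]]]'; python3 - <<'E'
from h import *
snap('scene','s3')
delta(603.2,176.2,125,115.8)
E
```

```text
time_s: 12.0
ee_pos: [604.3, 178.2, 155.2]
ee_rot: [-179.9, -0.0, 116.1]
force: [-0.1, -0.2, -2.3]
gripper_width: 13.8
gripper_force: 50.0
from [604.8 178.3 155.7] [-180.   -0.  116.] d [-1.2 -2.3 30.7] rv [-0.  -0.   0.2]
```

```bash
python3 drive.py '[[[-0.02,-0.04,0.22],[0,0,0]],[[0,0,0.22],[0,0,0]],[[0,0,0.16],[0,0,0]],[[0,0,0],[0,0,0]],[[0,0,0],[0,0,0]]]'; python3 drive.py '[[[0,0,0.06],[0,0,0]],[[0,0,0.06],[0,0,0]],[[0,0,0.06],[0,0,0]],[[0,0,0.04],[0,0,0]],[[0,0,0],[0,0,0]]]'
```

```text
time_s: 12.55
ee_pos: [603.3, 175.6, 125.5]
ee_rot: [-180.0, -0.0, 116.0]
force: [0.1, -0.4, -2.0]
gripper_width: 13.7
gripper_force: 50.0
time_s: 13.05
ee_pos: [603.2, 175.5, 114.5]
ee_rot: [-180.0, -0.0, 116.0]
force: [-0.3, -0.1, -2.9]
gripper_width: 13.8
gripper_force: 50.0
```

```bash
python3 drive.py '[[[0,0,0.06],[0,0,0]],[[0,0,0.04],[0,0,0]],[[0,0,0],[0,0,0]],[[0,0,0],[0,0,0]]]'; python3 drive.py '[[[0,0,0.04],[0,0,0]],[[0,0,0.04],[0,0,0]],[[0,0,0],[0,0,0]]]'
```

```text
time_s: 13.45
ee_pos: [603.4, 175.6, 109.9]
ee_rot: [-180.0, 0.0, 116.0]
force: [-0.5, -0.4, -1.8]
gripper_width: 13.9
gripper_force: 50.0
time_s: 13.75
ee_pos: [603.2, 175.6, 105.5]
ee_rot: [-180.0, -0.0, 116.0]
force: [0.2, -0.1, -2.0]
gripper_width: 13.8
gripper_force: 50.0
```

Converted, 4 mm is 0.08, 2 mm is 0.04.

```bash
python3 drive.py '[[[0,0,0.08],[0,0,0]],[[0,0,0.08],[0,0,0]],[[0,0,0.08],[0,0,0]],[[0,0,0.04],[0,0,0]],[[0,0,0],[0,0,0]],[[0,0,0],[0,0,0]]]'; python3 drive.py '[[[0,0,0.02],[0,0,0]],[[0,0,0.02],[0,0,0]],[[0,0,0.02],[0,0,0]],[[0,0,0],[0,0,0]]]'
```

```text
time_s: 14.35
ee_pos: [603.5, 175.6, 91.9]
ee_rot: [180.0, 0.0, 116.0]
force: [0.2, -0.1, -2.3]
gripper_width: 13.7
gripper_force: 50.0
time_s: 14.75
ee_pos: [603.7, 175.7, 90.6]
ee_rot: [179.9, 0.0, 116.0]
force: [-1.8, -1.5, 5.5]
gripper_width: 13.6
gripper_force: 50.0
```

Converted, -6 degrees is -3.

```bash
python3 drive.py '[[[0,0,0],[0,0,-3]],[[0,0,0],[0,0,-3]],[[0,0,0],[0,0,-3]],[[0,0,0],[0,0,-3]],[[0,0,0],[0,0,-3]],[[0,0,0],[0,0,-3]],[[0,0,0],[0,0,-3]],[[0,0,0],[0,0,-3]]]'; python3 -c "
from h import *
print(env.state()['torque'])"; python3 drive.py '[[[0,0,0],[0,0,-2]],[[0,0,0],[0,0,-2]],[[0,0,0],[0,0,-1.5]],[[0,0,0],[0,0,0]]]';python3 -c "
from h import *
print(env.state()['torque'])"
```

```text
time_s: 15.55
ee_pos: [604.9, 178.3, 90.7]
ee_rot: [179.6, 0.2, 164.1]
force: [0.0, 6.2, 3.2]
gripper_width: 13.6
gripper_force: 50.0
[ 1.3773777  -0.05041886 -0.22574205]
time_s: 15.95
ee_pos: [604.7, 178.6, 90.7]
ee_rot: [179.6, 0.2, 174.9]
force: [0.4, 7.1, 4.1]
gripper_width: 13.4
gripper_force: 50.0
[ 1.45708475  0.03592567 -0.08298762]
```

Converted, -3 degrees is -1.5.

```bash
python3 drive.py '[[[0,0,0],[0,0,-1.5]],[[0,0,0],[0,0,-1.5]],[[0,0,0],[0,0,0]]]';python3 -c "
from h import *
print(env.state()['torque'])"; python3 drive.py '[[[0,0,0],[0,0,-1]],[[0,0,0],[0,0,-1]],[[0,0,0],[0,0,0]]]';python3 -c "
from h import *
print(env.state()['torque'])
_,a=snap('scene','s4');cv2.imwrite('pics/v5.png',cv2.resize(a[80:320,240:460],None,fx=2.5,fy=2.5,interpolation=3))"
```

```text
time_s: 16.25
ee_pos: [604.5, 178.7, 90.7]
ee_rot: [179.7, 0.2, -179.1]
force: [-0.1, 6.4, 4.9]
gripper_width: 13.4
gripper_force: 50.0
[ 1.55909185  0.11756224 -0.07888802]
time_s: 16.55
ee_pos: [604.4, 178.8, 90.7]
ee_rot: [179.7, 0.2, -175.1]
force: [-0.1, 7.0, 4.4]
gripper_width: 13.9
gripper_force: 50.0
[ 1.61516265  0.18363043 -0.08231977]
```

View pics/v5.png

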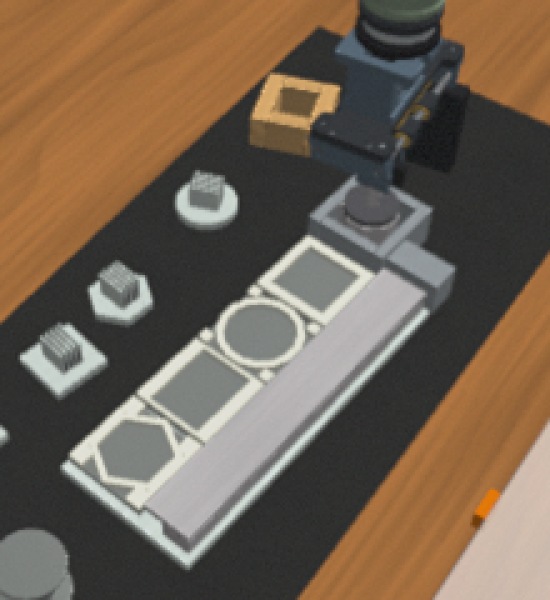

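v5: the rail is now mostly open, the full square and round cavities show, and the key sits in the hub. I keep turning until the torque rises.

```bash
for i in 1 ; do python3 drive.py '[[[0,0,0],[0,0,-1]],[[0,0,0],[0,0,-1]],[[0,0,0],[0,0,0]]]';python3 -c "
from h import *
print(env.state()['torque'])"; python3 drive.py '[[[0,0,0],[0,0,-1]],[[0,0,0],[0,0,-1]],[[0,0,0],[0,0,0]]]';python3 -c "
from h import *
print(env.state()['torque'])"; done
```

```text
time_s: 16.9
ee_pos: [604.5, 179.1, 90.8]
ee_rot: [179.6, 0.3, -171.2]
force: [-0.4, 8.5, 3.8]
gripper_width: 13.8
gripper_force: 50.0
[ 1.72770334  0.14769102 -0.53944696]
time_s: 17.2
ee_pos: [604.4, 179.3, 90.7]
ee_rot: [179.6, 0.3, -167.2]
force: [0.0, 8.0, 4.0]
gripper_width: 13.3
gripper_force: 50.0
[ 1.76961325  0.12442251 -0.61028764]
```

```bash
python3 drive.py '[[[0,0,0],[0,0,1]],[[0,0,0],[0,0,0]],[[0,0,0],[0,0,0]],[[0,0,0],[0,0,0]],[[0,0,0],[0,0,0]]]' 60; python3 drive.py '[[[0,0,-0.2],[0,0,0]],[[0,0,-0.6],[0,0,0]],[[0,0,-0.9],[0,0,0]],[[0,0,-0.9],[0,0,0]],[[0,0,-0.3],[0,0,0]],[[0,0,0],[0,0,0]]]'; python3 -c "
from h import *
delta(520,-30,240,0)
print(env.state()['qpos'].round(0))"
```

```text
time_s: 17.7
ee_pos: [603.4, 175.4, 88.8]
ee_rot: [-180.0, -0.0, -169.0]
force: [0.2, 0.4, -0.2]
gripper_width: 50.7
gripper_force: 0.0
time_s: 18.3
ee_pos: [605.0, 176.0, 238.1]
ee_rot: [180.0, 0.4, -169.0]
force: [0.1, 0.7, 0.4]
gripper_width: 59.8
gripper_force: 0.0
from [605.  176.  238.1] [ 180.     0.4 -169. ] d [ 122.6 -186.    -2.9] rv [-6.00e-01  1.00e-01 -1.69e+02]
[ 15.  22.  80.  -0.  77. -86.]
```

Converted, -37 mm is -0.74, 25 mm is 0.5, 8.5 degrees is 4.25.

```bash
python3 drive.py '[[[0.5,-0.74,0],[0,0,0]],[[0.5,-0.74,0],[0,0,0]],[[0.5,-0.74,0],[0,0,0]],[[0.48,-0.74,0],[0,0,0]],[[0.48,-0.74,0],[0,0,0]],[[0,0,0],[0,0,4.25]],[[0,0,0],[0,0,4.25]],[[0,0,0],[0,0,4.25]]]'; for i in 1; do python3 drive.py '[[[0,0,0],[0,0,4.25]],[[0,0,0],[0,0,4.25]],[[0,0,0],[0,0,4.25]],[[0,0,0],[0,0,4.25]],[[0,0,0],[0,0,4.25]],[[0,0,0],[0,0,4.25]],[[0,0,0],[0,0,4.25]],[[0,0,0],[0,0,4.25]]]' |sed -n 2,3p; python3 drive.py '[[[0,0,0],[0,0,4.25]],[[0,0,0],[0,0,4.25]],[[0,0,0],[0,0,4.25]],[[0,0,0],[0,0,4.25]],[[0,0,0],[0,0,4.25]],[[0,0,0],[0,0,4.25]],[[0,0,0],[0,0,4.25]],[[0,0,0],[0,0,4.25]]]' | sed -n 2,3p; done;  python3 drive.py '[[[0,0,0],[0,0,4.25]],[[0,0,0],[0,0,4.25]],[[0,0,0],[0,0,4.25]],[[0,0,0],[0,0,1.75]],[[0,0,0],[0,0,0]],[[0,0,0],[0,0,0]]]'; python3 -c "
from h import *
m,a=snap('wrist','w7')
cv2.imwrite('pics/v6.png',cv2.resize(a[20:240,40:600],None,fx=1.4,fy=1.4,interpolation=3))"
```

```text
time_s: 19.1
ee_pos: [516.7, -29.9, 232.5]
ee_rot: [-180.0, -0.2, 165.0]
force: [0.4, 0.3, 0.0]
gripper_width: 59.9
gripper_force: 0.0
ee_pos: [516.8, -29.4, 232.3]
ee_rot: [-179.8, -0.0, 97.1]
ee_pos: [516.8, -29.4, 232.3]
ee_rot: [-179.9, 0.2, 29.1]
time_s: 21.3
ee_pos: [517.3, -29.4, 233.0]
ee_rot: [-180.0, 0.1, 0.5]
force: [-0.2, 0.2, 0.5]
gripper_width: 59.7
gripper_force: 0.0
```

View pics/v6.png

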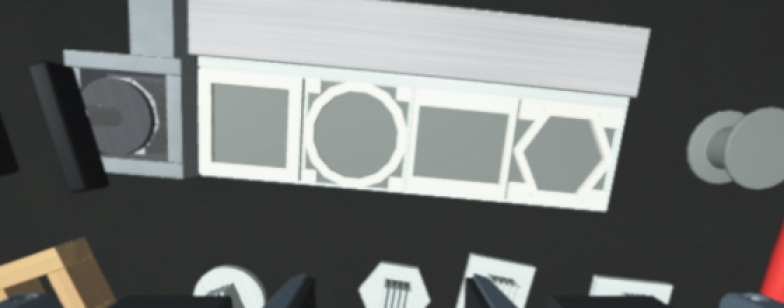

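v6: the rail is fully open. From the left the nests are square (252,125), round (357,132), oblong (462,143) and hex (562,153), so oblong takes the third place.

```bash
cat > nests.py <<'E'
from h import *
def nests(f):
    m,im=load(f); hsv=cv2.cvtColor(im,cv2.COLOR_BGR2HSV)
    g=((hsv[...,2]>110)&(hsv[...,2]<185)&(hsv[...,1]<40)).astype(np.uint8)*255
    cs=cv2.findContours(g,cv2.RETR_LIST,cv2.CHAIN_APPROX_NONE)[0]; out=[]
    for c in cs:
        A=cv2.contourArea(c)
        if A<1500: continue
        P=cast(m,c.reshape(-1,2),18.5)[:,:2].astype(np.float32)
        (x,y),wh,an=cv2.minAreaRect(P)
        if 45<min(wh) and max(wh)<90: M=cv2.moments(P.reshape(-1,1,2));out.append((x,y,*wh,an,M['m10']/M['m00'],M['m01']/M['m00']))
    return np.array(sorted(out,key=lambda o:-o[1]))
if __name__=='__main__':
    import sys
    N=nests(sys.argv[1]);print(N.round(1))
    if len(N)==4:
        loc=np.c_[np.zeros(4),[44,-44,-132,-220]]; C=N[:,5:7]
        lc,cc=loc.mean(0),C.mean(0); H=(loc-lc).T@(C-cc); th=np.arctan2(H[0,1]-H[1,0],H[0,0]+H[1,1])
        Rm=np.array([[np.cos(th),-np.sin(th)],[np.sin(th),np.cos(th)]]); F=(loc-lc)@Rm.T+cc
        print('jig yaw',np.degrees(th),'\n',F.round(1),'\nres',(C-F).round(1),'bore',(([0,134]-lc)@Rm.T+cc).round(1))
E
python3 nests.py w7
python3 - <<'E'
from h import *
for f in('w2','w3'):
    m,im=load(f); hsv=cv2.cvtColor(im,cv2.COLOR_BGR2HSV)
    g=((hsv[...,2]>95)&(hsv[...,1]<45)).astype(np.uint8)*255; g[215:]=0
    for c in cv2.findContours(g,cv2.RETR_EXTERNAL,cv2.CHAIN_APPROX_NONE)[0]:
        if not 1200<cv2.contourArea(c)<6000: continue
        P=cast(m,c.reshape(-1,2),5)[:,:2].astype(np.float32); 
        if P[:,0].mean()>520: continue
        (x,y),wh,an=cv2.minAreaRect(P); M=cv2.moments(P.reshape(-1,1,2)); print(f,np.round([x,y,*wh,an,M['m10']/M['m00'],M['m01']/M['m00']],1),np.round(cv2.moments(c)['m00']),c.reshape(-1,2).mean(0).round())
E
```

```text
[[ 5.962e+02  8.700e+01  6.240e+01  6.330e+01  8.520e+01  5.964e+02
   8.730e+01]
 [ 5.892e+02 -8.000e-01  6.810e+01  6.810e+01  5.000e-01  5.893e+02
  -1.100e+00]
 [ 5.821e+02 -8.910e+01  7.330e+01  5.690e+01  8.550e+01  5.821e+02
  -8.910e+01]
 [ 5.753e+02 -1.768e+02  5.810e+01  6.770e+01  5.530e+01  5.752e+02
  -1.769e+02]]
jig yaw -4.596762939768313 
 [[ 596.4   86.6]
 [ 589.3   -1.1]
 [ 582.2  -88.8]
 [ 575.2 -176.5]] 
res [[ 0.1  0.7]
 [-0.   0. ]
 [-0.1 -0.3]
 [ 0.  -0.4]] bore [603.6 176.3]
w2 [ 433.2 -258.9   77.    57.1   84.1  433.3 -258.8] 2676.0 [405. 151.]
w2 [437.4 122.   68.9  72.2  20.6 437.4 122.6] 2363.0 [103. 148.]
w2 [444.5 -35.   61.3  69.   51.4 444.5 -35. ] 2036.0 [227. 142.]
w2 [ 449.2 -130.    63.5   63.    78.7  449.2 -130. ] 2528.0 [302. 138.]
w3 [ 433.4 -254.6   76.1   57.2   84.2  432.5 -250. ] 1942.0 [617. 185.]
w3 [436.8 119.8  69.   68.3   0.5 437.  119.9] 2195.0 [337. 178.]
w3 [444.2 -36.6  71.5  61.2  81.  444.2 -36.8] 1992.0 [459. 174.]
w3 [ 448.8 -132.4   73.2   63.1   78.8  449.  -131.7] 2526.0 [531. 171.]
```

```bash
python3 -c "
from h import *
delta(444.4,-35.5,70,-8.8)"
```

```text
from [517.4 -29.4 233.2] [-1.8e+02  1.0e-01  5.0e-01] d [-72.8   5.5 163.3] rv [0.  0.1 9.3]
```

The rows are not in the units I measure in: shifts go in shares of 50 mm and turns go in units of 2 degrees. I convert before sending: 45 mm is 0.9, 40 mm is 0.8, 4.8 degrees is 2.4.

```bash
python3 drive.py '[[[-0.72,0.05,0],[0,0,0]],[[-0.73,0.06,0.6],[0,0,2.25]],[[0,0,0.9],[0,0,2.4]],[[0,0,0.9],[0,0,0]],[[0,0,0.8],[0,0,0]],[[0,0,0.1],[0,0,0]],[[0,0,0],[0,0,0]],[[0,0,0],[0,0,0]]]' 60 30; python3 -c "
from h import *
delta(444.4,-35.5,13,-8.8)"
```

```text
time_s: 22.15
ee_pos: [447.1, -35.6, 70.6]
ee_rot: [-180.0, -0.2, -8.8]
force: [0.6, 0.0, 0.4]
gripper_width: 60.0
gripper_force: 0.0
from [447.1 -35.6  70.6] [-180.    -0.2   -8.8] d [-2.9  0.3 57.6] rv [-0.  -0.2 -0. ]
```

Converted, 20 mm is 0.4, 10 mm is 0.2.

```bash
python3 drive.py '[[[-0.03,0,0.4],[0,0,0]],[[-0.028,0,0.4],[0,0,0]],[[0,0,0.2],[0,0,0]],[[0,0,0.1],[0,0,0]],[[0,0,0.03],[0,0,0]],[[0,0,0],[0,0,0]]]'; python3 drive.py '[[[0,0,0],[0,0,0]],[[0,0,0],[0,0,0]],[[0,0,0],[0,0,0]],[[0,0,0],[0,0,0]],[[0,0,0],[0,0,0]]]' 5 30; python3 drive.py '[[[0,0,-0.2],[0,0,0]],[[0,0,-0.8],[0,0,0]],[[0,0,-0.2],[0,0,0]],[[0,0,0],[0,0,0]]]';python3 -c "
from h import *
delta(575.2,-176.5,70,-4.6)"
```

```text
time_s: 22.75
ee_pos: [443.3, -35.2, 13.1]
ee_rot: [180.0, -0.1, -8.8]
force: [0.2, -0.2, -0.6]
gripper_width: 60.1
gripper_force: 0.0
time_s: 23.25
ee_pos: [442.7, -35.0, 12.6]
ee_rot: [-180.0, -0.0, -8.8]
force: [0.3, -0.8, 1.1]
gripper_width: 23.7
gripper_force: 30.0
time_s: 23.65
ee_pos: [443.9, -35.2, 74.2]
ee_rot: [-180.0, -0.3, -8.8]
force: [-0.4, -0.3, -2.0]
gripper_width: 23.6
gripper_force: 30.0
from [443.9 -35.2  74.2] [-180.    -0.3   -8.8] d [151.4 119.5   4.9] rv [ 0.  -0.3 -4.2]
```

Converted, 37 mm is 0.74, 36 mm is 0.72, -4.2 degrees is -2.1.

```bash
python3 drive.py '[[[0.74,0.6,0],[0,0,-2.1]],[[0.74,0.6,0],[0,0,0]],[[0.74,0.6,0],[0,0,0]],[[0.72,0.56,0],[0,0,0]],[[0,0,0],[0,0,0]],[[0,0,0],[0,0,0]],[[0,0,0],[0,0,0]]]';python3 -c "
from h import *
delta(573.5,-176.5,27,-4.6)"
```

```text
time_s: 24.35
ee_pos: [575.2, -166.1, 71.1]
ee_rot: [-179.9, 0.2, -4.6]
force: [-0.2, -0.3, -0.6]
gripper_width: 23.9
gripper_force: 30.0
from [ 575.2 -166.1   71.1] [-179.9    0.2   -4.6] d [-0.7 10.6 44. ] rv [-0.1  0.2 -0. ]
```

Converted, 20 mm is 0.4, 10.6 mm is 0.212.

```bash
python3 drive.py '[[[-0.014,0.212,0],[0,0,0]],[[0,0,0.4],[0,0,0]],[[0,0,0.2],[0,0,0]],[[0,0,0],[0,0,0]],[[0,0,0],[0,0,0]],[[0,0,0],[0,0,0]]]';python3 -c "
from h import *
delta(573.5,-176.5,27,-4.6)"
```

```text
time_s: 24.95
ee_pos: [575.9, -177.5, 43.2]
ee_rot: [180.0, -0.1, -4.6]
force: [0.3, -0.3, -1.6]
gripper_width: 24.0
gripper_force: 30.0
from [ 575.9 -177.5   43.2] [ 1.8e+02 -1.0e-01 -4.6e+00] d [-2.5 -0.8 16.2] rv [ 0.  -0.1 -0. ]
```

```bash
python3 drive.py '[[[-0.05,-0.016,0.08],[0,0,0]],[[0,0,0.04],[0,0,0]],[[0,0,0],[0,0,0]],[[0,0,0],[0,0,0]]]';python3 drive.py '[[[0,0,0.06],[0,0,0]],[[0,0,0.04],[0,0,0]],[[0,0,0.04],[0,0,0]],[[0,0,0.04],[0,0,0]],[[0,0,0],[0,0,0]],[[0,0,0],[0,0,0]]]'; python3 -c "
from h import *
delta(573.5,-176.5,27,-4.6)"
```

```text
time_s: 25.35
ee_pos: [573.1, -176.5, 36.5]
ee_rot: [180.0, -0.0, -4.6]
force: [-1.1, 0.2, -1.4]
gripper_width: 23.9
gripper_force: 30.0
time_s: 25.95
ee_pos: [573.2, -176.6, 27.6]
ee_rot: [180.0, -0.0, -4.6]
force: [-0.4, 0.4, -0.7]
gripper_width: 24.4
gripper_force: 30.0
from [ 573.2 -176.6   27.6] [180.   -0.   -4.6] d [ 0.3 -0.1  0.6] rv [ 0. -0. -0.]
```

```bash
python3 drive.py '[[[0,0,0.01],[0,0,0]],[[0,0,0],[0,0,0]],[[0,0,0],[0,0,0]],[[0,0,0],[0,0,0]]]' 48;python3 drive.py '[[[0,0,-0.3],[0,0,0]],[[0,0,-0.9],[0,0,0]],[[-0.84,0,-0.9],[0,0,0]],[[-0.84,0,-0.9],[0,0,0]],[[-0.84,0.1,-0.9],[0,0,0]],[[-0.72,0.1,-0.4],[0,0,0]],[[0,0,0],[0,0,0]],[[0,0,0],[0,0,0]]]' 60; cat > sinks.py <<'E'
from h import *
import sys
m,im=snap('wrist',sys.argv[1]); hsv=cv2.cvtColor(im,cv2.COLOR_BGR2HSV)
g=((hsv[...,2]>95)&(hsv[...,1]<45)).astype(np.uint8)*255; g[215:]=0
for c in cv2.findContours(g,cv2.RETR_EXTERNAL,cv2.CHAIN_APPROX_NONE)[0]:
    if cv2.contourArea(c)<1000: continue
    P=cast(m,c.reshape(-1,2),5)[:,:2].astype(np.float32)
    if P[:,0].mean()>520: continue
    (x,y),wh,an=cv2.minAreaRect(P); M=cv2.moments(P.reshape(-1,1,2)); print(np.round([x,y,*wh,an,M['m10']/M['m00'],M['m01']/M['m00']],1))
E
python3 sinks.py w8; python3 -c "
from h import *
delta(433.3,-258.8,70,-5.9)"
```

```text
time_s: 26.35
ee_pos: [573.1, -176.5, 27.0]
ee_rot: [180.0, -0.0, -4.6]
force: [-0.0, 0.1, -0.1]
gripper_width: 47.3
gripper_force: 0.0
time_s: 27.15
ee_pos: [434.5, -174.5, 217.2]
ee_rot: [180.0, -0.1, -4.7]
force: [0.2, -0.1, -0.2]
gripper_width: 60.0
gripper_force: 0.0
[442.9 127.1  79.   57.6  85.4 439.9 124.5]
[ 432.9 -258.8   76.    56.8   84.4  432.9 -258.9]
[ 449.  -129.7   62.9   63.    78.8  449.  -129.7]
from [ 434.8 -174.3  216.3] [180.   -0.   -4.7] d [  5.2  84.3 146.4] rv [ 0.  -0.   1.2]
```

Converted, 42 mm is 0.84, 40 mm is 0.8, 1 degrees is 0.5.

```bash
python3 drive.py '[[[0.04,0.84,0.4],[0,0,0.5]],[[0.02,0.84,0.8],[0,0,0]],[[0,0,0.8],[0,0,0]],[[0,0,0.8],[0,0,0]],[[0,0,0.2],[0,0,0]],[[0,0,0],[0,0,0]],[[0,0,0],[0,0,0]]]'; python3 -c "
from h import *
delta(433,-258.8,13,-5.7)"
```

```text
time_s: 27.9
ee_pos: [431.9, -252.9, 72.9]
ee_rot: [180.0, -0.1, -5.6]
force: [0.4, 0.2, 0.2]
gripper_width: 60.4
gripper_force: 0.0
from [ 431.9 -252.9   72.9] [ 1.8e+02 -1.0e-01 -5.6e+00] d [ 1.6  5.7 59.9] rv [ 0.  -0.1  0.1]
```

Converted, 20 mm is 0.4, 10 mm is 0.2.

```bash
python3 drive.py '[[[0.02,0.08,0.4],[0,0,0]],[[0,0,0.2],[0,0,0]],[[0,0,0],[0,0,0]],[[0,0,0],[0,0,0]],[[0,0,0],[0,0,0]]]'; python3 -c "
from h import *
delta(433,-258.8,13,-5.7)"
```

```text
time_s: 28.4
ee_pos: [431.7, -256.8, 43.0]
ee_rot: [179.9, -0.1, -5.6]
force: [-0.1, 0.3, 0.2]
gripper_width: 60.2
gripper_force: 0.0
from [ 431.7 -256.8   43. ] [ 1.799e+02 -1.000e-01 -5.600e+00] d [ 1.4  1.8 30. ] rv [ 0.1 -0.1  0.1]
```

```bash
python3 drive.py '[[[0.028,0.036,0.28],[0,0,0]],[[0,0,0.2],[0,0,0]],[[0,0,0.08],[0,0,0]],[[0,0,0.03],[0,0,0]],[[0,0,0],[0,0,0]],[[0,0,0],[0,0,0]]]'; python3 drive.py '[[[0,0,0],[0,0,0]],[[0,0,0],[0,0,0]],[[0,0,0],[0,0,0]],[[0,0,0],[0,0,0]],[[0,0,0],[0,0,0]]]' 5 30; python3 drive.py '[[[0,0,-0.2],[0,0,0]],[[0,0,-0.8],[0,0,0]],[[0,0,-0.2],[0,0,0]],[[0,0,0],[0,0,0]],[[0,0,0],[0,0,0]]]';python3 -c "
from h import *
delta(582.2,-88.8,70,-4.6)"
```

```text
time_s: 29.0
ee_pos: [432.5, -258.6, 12.8]
ee_rot: [180.0, -0.0, -5.6]
force: [-0.2, 0.5, -0.5]
gripper_width: 60.1
gripper_force: 0.0
time_s: 29.5
ee_pos: [432.2, -258.3, 12.6]
ee_rot: [-180.0, 0.0, -5.6]
force: [0.4, -0.4, 0.2]
gripper_width: 23.9
gripper_force: 30.0
time_s: 30.0
ee_pos: [431.7, -258.1, 72.0]
ee_rot: [-180.0, 0.1, -5.6]
force: [-0.9, -0.6, -1.0]
gripper_width: 24.1
gripper_force: 30.0
from [ 431.7 -258.1   72. ] [-1.8e+02  1.0e-01 -5.6e+00] d [ 133.2 -183.3    2. ] rv [-0.   0.1 -1. ]
```

Converted, 26.5 mm is 0.53, -2 mm is -0.04, -1 degrees is -0.5.

```bash
python3 drive.py '[[[0.53,-0.732,-0.04],[0,0,0]],[[0.53,-0.732,0],[0,0,0]],[[0.53,-0.732,0],[0,0,0]],[[0.53,-0.732,0],[0,0,0]],[[0.53,-0.732,0],[0,0,-0.5]],[[0,0,0],[0,0,0]],[[0,0,0],[0,0,0]],[[0,0,0],[0,0,0]]]';python3 -c "
from h import *
delta(581.4,-88.8,38,-4.6)"
```

```text
time_s: 30.8
ee_pos: [580.4, -89.9, 73.2]
ee_rot: [180.0, 0.2, -4.7]
force: [-0.4, -0.0, -1.4]
gripper_width: 23.7
gripper_force: 30.0
from [580.4 -89.9  73.2] [180.    0.2  -4.7] d [ 1.  -1.1 35.2] rv [ 0.   0.2 -0.1]
```

```bash
python3 drive.py '[[[0.01,-0.02,0.4],[0,0,0]],[[0,0,0.2],[0,0,0]],[[0,0,0.1],[0,0,0]],[[0,0,0],[0,0,0]],[[0,0,0],[0,0,0]],[[0,0,0],[0,0,0]]]';python3 -c "
from h import *
delta(581.4,-88.8,27,-4.6)"
```

```text
time_s: 31.4
ee_pos: [583.1, -88.7, 40.2]
ee_rot: [180.0, -0.1, -4.6]
force: [0.1, 0.9, -1.1]
gripper_width: 24.0
gripper_force: 30.0
from [583.1 -88.7  40.2] [ 1.8e+02 -1.0e-01 -4.6e+00] d [-1.7  0.3 13.2] rv [ 0.  -0.1 -0. ]
```

```bash
python3 drive.py '[[[-0.032,0,0.06],[0,0,0]],[[0,0,0.04],[0,0,0]],[[0,0,0.04],[0,0,0]],[[0,0,0.04],[0,0,0]],[[0,0,0.04],[0,0,0]],[[0,0,0.04],[0,0,0]],[[0,0,0],[0,0,0]],[[0,0,0],[0,0,0]]]'; python3 -c "
from h import *
delta(581.4,-88.8,27,-4.6)"
```

```text
time_s: 32.2
ee_pos: [581.2, -88.3, 27.6]
ee_rot: [180.0, -0.0, -4.6]
force: [-1.4, 0.0, 5.8]
gripper_width: 23.9
gripper_force: 30.0
from [581.2 -88.3  27.6] [180.   -0.   -4.6] d [0.3 0.5 0.6] rv [ 0. -0. -0.]
```

Converted, -15 mm is -0.3, -45 mm is -0.9.

```bash
python3 drive.py '[[[0,0,0],[0,0,0]],[[0,0,0],[0,0,0]],[[0,0,0],[0,0,0]],[[0,0,0],[0,0,0]]]' 48;python3 drive.py '[[[0,0,-0.3],[0,0,0]],[[0,0,-0.9],[0,0,0]],[[-0.68,-0.68,-0.7],[0,0,0]],[[-0.68,-0.68,-0.7],[0,0,0]],[[-0.68,-0.68,-0.6],[0,0,0]],[[-0.68,-0.68,-0.4],[0,0,0]],[[-0.4,-0.4,0],[0,0,0]],[[0,0,0],[0,0,0]]]' 60;python3 drive.py '[[[0,0,0],[0,0,0]],[[0,0,0],[0,0,0]]]'
python3 sinks.py w9; python3 -c "
from h import *
m,a=load('w9');p=proj(m,[437,120,20])[0].astype(int)
cv2.imwrite('pics/v7.png',cv2.resize(a[:230],None,fx=1.25,fy=1.25))
delta(437,120,70,10)"
```

```text
time_s: 32.6
ee_pos: [581.0, -88.3, 26.3]
ee_rot: [180.0, 0.0, -4.6]
force: [-0.8, -0.0, -0.6]
gripper_width: 47.8
gripper_force: 0.0
time_s: 33.4
ee_pos: [450.8, 64.3, 191.8]
ee_rot: [-180.0, -0.0, -4.4]
force: [0.5, -0.3, 0.3]
gripper_width: 59.9
gripper_force: 0.0
time_s: 33.6
ee_pos: [453.6, 61.9, 190.7]
ee_rot: [180.0, 0.0, -4.7]
force: [0.6, -0.2, -0.4]
gripper_width: 59.9
gripper_force: 0.0
[445.6 120.2  67.5  49.5  85.3 443.1 120.1]
[ 448.9 -130.5   67.2   62.8   78.7  448.9 -130.5]
from [453.7  61.7 190.6] [180.    0.   -4.7] d [-21.3 -56.8 120.6] rv [  0.    0.  -14.7]
```

View pics/v7.png

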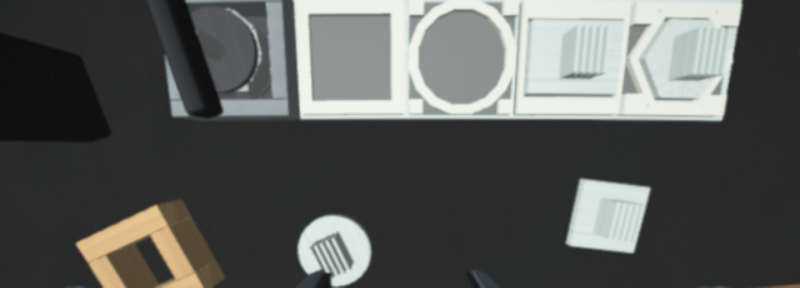

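v7: the oblong (570,55) and hex (685,55) sinks lie in their nests, the round sink is at crop (334,251) with its fins tilted about 15°, and the square sink is at (608,217).

Converted, 30 mm is 0.6, -11 mm is -0.22, -4 degrees is -2.

```bash
python3 drive.py '[[[-0.22,-0.56,0.2],[0,0,-3.65]],[[-0.2,-0.58,0.8],[0,0,-3.65]],[[0,0,0.8],[0,0,-2]],[[0,0,0.6],[0,0,0]],[[0,0,0],[0,0,0]],[[0,0,0],[0,0,0]],[[0,0,0],[0,0,0]]]'; python3 -c "
from h import *
m,_=load('w9');print(cast(m,[(267.2,200.4)],5))
print(cast(m,[(340/1.25,235/1.25),(352/1.25,270/1.25)],38))
delta(437,120,40,15)"
```

```text
time_s: 34.35
ee_pos: [434.9, 119.4, 72.7]
ee_rot: [180.0, -0.2, 13.9]
force: [-0.6, -0.4, -1.0]
gripper_width: 59.9
gripper_force: 0.0
[[437.28127728 120.47616874   5.        ]]
[[458.00949657 107.79931367  38.        ]
 [427.04296785 101.21317905  38.        ]]
from [434.9 119.4  72.7] [180.   -0.2  13.9] d [ 2.1 -0.1 32.7] rv [ 0.  -0.2 -1.1]
```

Fin axis ≈ 12°; 13.9° is fine.

Converted, 20 mm is 0.4, 14 mm is 0.28, 1.5 degrees is 0.75.

```bash
python3 drive.py '[[[0.04,0,0.4],[0,0,0]],[[0,0,0.28],[0,0,0.75]],[[0,0,0],[0,0,0]],[[0,0,0],[0,0,0]]]'; python3 -c "
from h import *
delta(437.1,120.2,13,12.5)"
```

```text
time_s: 34.75
ee_pos: [436.1, 120.0, 38.6]
ee_rot: [180.0, -0.1, 12.5]
force: [0.3, 0.8, -0.2]
gripper_width: 59.7
gripper_force: 0.0
from [436.1 120.   38.6] [ 1.80e+02 -1.00e-01  1.25e+01] d [ 0.9  0.  25.6] rv [ 0.  -0.1 -0. ]
```

Converted, 12 mm is 0.24, 8 mm is 0.16.

```bash
python3 drive.py '[[[0.018,0,0.24],[0,0,0]],[[0,0,0.16],[0,0,0]],[[0,0,0.08],[0,0,0]],[[0,0,0.03],[0,0,0]],[[0,0,0],[0,0,0]],[[0,0,0],[0,0,0]]]'; python3 drive.py '[[[0,0,0],[0,0,0]],[[0,0,0],[0,0,0]],[[0,0,0],[0,0,0]],[[0,0,0],[0,0,0]],[[0,0,0],[0,0,0]]]' 5 30; python3 drive.py '[[[0,0,-0.2],[0,0,0]],[[0,0,-0.8],[0,0,0]],[[0,0,-0.3],[0,0,0]],[[0,0,0],[0,0,0]],[[0,0,0],[0,0,0]]]';python3 -c "
from h import *
delta(589.3,-1.1,75,-4.6)"
```

```text
time_s: 35.35
ee_pos: [436.1, 120.2, 12.1]
ee_rot: [180.0, -0.0, 12.5]
force: [0.2, 0.1, -0.2]
gripper_width: 59.9
gripper_force: 0.0
time_s: 35.85
ee_pos: [435.9, 120.1, 11.8]
ee_rot: [180.0, -0.0, 12.5]
force: [0.2, -0.1, -0.1]
gripper_width: 23.9
gripper_force: 30.0
time_s: 36.35
ee_pos: [435.5, 120.0, 76.8]
ee_rot: [180.0, 0.0, 12.5]
force: [0.1, -0.4, -2.5]
gripper_width: 23.9
gripper_force: 30.0
from [435.5 120.   76.8] [180.    0.   12.5] d [124.  151.5   1.8] rv [ 0.   0.  17.1]
```

Converted, 38 mm is 0.76, 37.5 mm is 0.75, 8.5 degrees is 4.25.

```bash
python3 drive.py '[[[0.62,0.76,0],[0,0,0]],[[0.62,0.76,0],[0,0,0]],[[0.62,0.76,0],[0,0,0]],[[0.6,0.75,0],[0,0,0]],[[0,0,0],[0,0,4.25]],[[0,0,0],[0,0,4.25]],[[0,0,0],[0,0,0]],[[0,0,0],[0,0,0]]]';python3 -c "
from h import *
delta(588.1,-1,38,-4.6)"
```

```text
time_s: 37.15
ee_pos: [587.7, -1.2, 75.5]
ee_rot: [180.0, 0.2, -4.4]
force: [-0.6, 0.0, -1.7]
gripper_width: 23.9
gripper_force: 30.0
from [587.7  -1.2  75.5] [180.    0.2  -4.4] d [ 0.5 -0.2 37.5] rv [0.  0.2 0.2]
```

```bash
python3 drive.py '[[[-0.01,0,0.4],[0,0,0]],[[0,0,0.24],[0,0,0]],[[0,0,0.1],[0,0,0]],[[0,0,0],[0,0,0]],[[0,0,0],[0,0,0]],[[0,0,0],[0,0,0]]]';python3 -c "
from h import *
delta(588.1,-1,26.8,-4.6)"
```

```text
time_s: 37.75
ee_pos: [588.8, -1.2, 40.5]
ee_rot: [180.0, -0.1, -4.5]
force: [-0.0, -0.4, -0.8]
gripper_width: 23.6
gripper_force: 30.0
from [588.8  -1.2  40.5] [ 1.8e+02 -1.0e-01 -4.5e+00] d [-0.7 -0.2 13.7] rv [-0.  -0.1  0.1]
```

```bash
python3 drive.py '[[[-0.012,0,0.06],[0,0,0]],[[0,0,0.04],[0,0,0]],[[0,0,0.04],[0,0,0]],[[0,0,0.04],[0,0,0]],[[0,0,0.04],[0,0,0]],[[0,0,0.05],[0,0,0]],[[0,0,0],[0,0,0]],[[0,0,0],[0,0,0]]]'; python3 drive.py '[[[0,0,0],[0,0,0]],[[0,0,0],[0,0,0]],[[0,0,0],[0,0,0]],[[0,0,0],[0,0,0]]]' 48;python3 drive.py '[[[0,0,-0.3],[0,0,0]],[[0,0,-0.9],[0,0,0]],[[-0.8,0.52,-0.8],[0,0,0]],[[-0.8,0.52,-0.6],[0,0,0]],[[-0.8,0.52,-0.4],[0,0,0]],[[-0.8,0.52,0],[0,0,0]],[[0,0,0],[0,0,0]],[[0,0,0],[0,0,0]]]' 60
python3 sinks.py w10; python3 -c "
from h import *
delta(449,-130.3,70,-11.2)"
```

```text
time_s: 38.55
ee_pos: [587.7, -1.2, 26.8]
ee_rot: [180.0, -0.0, -4.5]
force: [-0.9, -0.2, 4.4]
gripper_width: 24.1
gripper_force: 30.0
time_s: 38.95
ee_pos: [587.6, -1.2, 26.1]
ee_rot: [180.0, 0.0, -4.5]
force: [-0.1, -0.1, 0.2]
gripper_width: 47.4
gripper_force: 0.0
time_s: 39.75
ee_pos: [434.1, -84.7, 164.8]
ee_rot: [-180.0, -0.1, -4.6]
force: [0.1, 0.2, 0.3]
gripper_width: 59.7
gripper_force: 0.0
[ 448.8 -130.5   63.5   62.8   78.8  448.9 -130.5]
from [435.  -84.4 164.7] [-1.8e+02 -1.0e-01 -4.6e+00] d [17.5 44.6 94.7] rv [-0.  -0.1  6.6]
```

Converted, 40 mm is 0.8, 22.5 mm is 0.45, 3.6 degrees is 1.8.

```bash
python3 drive.py '[[[0.18,0.44,0.2],[0,0,0]],[[0.16,0.45,0.8],[0,0,1.5]],[[0,0,0.8],[0,0,1.8]],[[0,0,0.1],[0,0,0]],[[0,0,0],[0,0,0]],[[0,0,0],[0,0,0]],[[0,0,0],[0,0,0]]]'; python3 -c "
from h import *
delta(448.9,-130.3,40,-11.2)"
```

```text
time_s: 40.5
ee_pos: [449.3, -130.1, 71.1]
ee_rot: [180.0, -0.2, -11.1]
force: [0.3, -0.4, 0.2]
gripper_width: 60.2
gripper_force: 0.0
from [ 449.3 -130.1   71.1] [180.   -0.2 -11.1] d [-0.5  0.3 31.1] rv [ 0.  -0.2  0.1]
```

```bash
python3 drive.py '[[[-0.02,0,0.4],[0,0,0]],[[0,0,0.4],[0,0,0]],[[0,0,0.2],[0,0,0]],[[0,0,0.1],[0,0,0]],[[0,0,0.06],[0,0,0]],[[0,0,0],[0,0,0]],[[0,0,0],[0,0,0]]]'; python3 drive.py '[[[0,0,0],[0,0,0]],[[0,0,0],[0,0,0]],[[0,0,0],[0,0,0]],[[0,0,0],[0,0,0]],[[0,0,0],[0,0,0]]]' 5 30; python3 drive.py '[[[0,0,-0.2],[0,0,0]],[[0,0,-0.8],[0,0,0]],[[0,0,-0.5],[0,0,0]],[[0,0,0],[0,0,0]],[[0,0,0],[0,0,0]]]';python3 -c "
from h import *
delta(596.4,86.8,90,85.4)
print(env.state()['qpos'])"
```

```text
time_s: 41.2
ee_pos: [447.2, -130.1, 12.0]
ee_rot: [180.0, -0.1, -11.1]
force: [-0.3, -0.4, -0.7]
gripper_width: 59.7
gripper_force: 0.0
time_s: 41.7
ee_pos: [446.7, -129.8, 11.5]
ee_rot: [-180.0, -0.0, -11.1]
force: [-0.2, 0.8, 1.5]
gripper_width: 23.6
gripper_force: 30.0
time_s: 42.2
ee_pos: [446.6, -129.9, 86.8]
ee_rot: [180.0, -0.0, -11.1]
force: [-0.4, -0.2, -2.1]
gripper_width: 24.0
gripper_force: 30.0
from [ 446.6 -129.9   86.8] [180.   -0.  -11.1] d [ 105.2 -241.6   -3.2] rv [  0.1  -0.  -96.5]
[-1.76306815e+01  1.58161348e+01  1.14159222e+02 -1.11029465e-02
  4.99742923e+01  8.35082860e+01]
```

Converted, -5 mm is -0.1, -8.5 degrees is -4.25.

```bash
python3 drive.py '[[[0,0,-0.1],[0,0,-4.25]],[[0,0,0],[0,0,-4.25]],[[0,0,0],[0,0,-4.25]],[[0,0,0],[0,0,-4.25]],[[0,0,0],[0,0,-4.25]],[[0,0,0],[0,0,-4.25]],[[0,0,0],[0,0,-4.25]],[[0,0,0],[0,0,-4.25]]]'; python3 drive.py '[[[0,0,0],[0,0,-4.25]],[[0,0,0],[0,0,-4.25]],[[0,0,0],[0,0,-4.25]],[[0,0,0],[0,0,-1.5]],[[0,0,0],[0,0,0]]]'; python3 -c "
from h import *
delta(596.2,84.6,90,85.4)"
```

```text
time_s: 43.0
ee_pos: [445.3, -129.5, 89.8]
ee_rot: [-179.8, 0.1, 57.2]
force: [0.3, -0.4, -1.5]
gripper_width: 23.9
gripper_force: 30.0
time_s: 43.5
ee_pos: [445.5, -129.5, 90.0]
ee_rot: [-179.8, -0.0, 85.4]
force: [0.0, -0.5, -0.2]
gripper_width: 24.2
gripper_force: 30.0
from [ 445.5 -129.5   90. ] [-179.8   -0.    85.4] d [225.6 132.9  -0.3] rv [-0.2 -0.  -0. ]
```

Converted, 37.6 mm is 0.752, 22.1 mm is 0.442.

```bash
python3 drive.py '[[[0.752,0.442,0],[0,0,0]],[[0.752,0.442,0],[0,0,0]],[[0.752,0.442,0],[0,0,0]],[[0.752,0.442,0],[0,0,0]],[[0.752,0.442,0],[0,0,0]],[[0.752,0.442,0],[0,0,0]],[[0,0,0],[0,0,0]],[[0,0,0],[0,0,0]]]'; python3 drive.py '[[[0,0,0.2],[0,0,0]],[[0,0,0],[0,0,0]],[[0,0,0],[0,0,0]]]'; python3 -c "
from h import *
delta(596.2,84.6,40,85.4)"
```

```text
time_s: 44.3
ee_pos: [596.2, 84.7, 89.8]
ee_rot: [-179.8, 0.1, 85.4]
force: [-0.5, 0.3, -1.1]
gripper_width: 23.8
gripper_force: 30.0
time_s: 44.6
ee_pos: [596.1, 83.1, 80.8]
ee_rot: [-179.9, 0.0, 85.3]
force: [0.5, -0.4, -0.6]
gripper_width: 23.7
gripper_force: 30.0
from [596.1  83.1  80.8] [-179.9    0.    85.3] d [ 1.5  0.  40.8] rv [-0.1  0.  -0.1]
```

Converted, 20 mm is 0.4, 15 mm is 0.3.

```bash
python3 drive.py '[[[0.02,0,0.4],[0,0,0]],[[0,0,0.3],[0,0,0]],[[0,0,0.1],[0,0,0]],[[0,0,0],[0,0,0]],[[0,0,0],[0,0,0]],[[0,0,0],[0,0,0]]]'; python3 -c "
from h import *
delta(596.2,84.6,26.5,85.4)"
```

```text
time_s: 45.2
ee_pos: [597.9, 85.2, 42.4]
ee_rot: [179.9, -0.0, 85.4]
force: [0.2, -0.0, -1.8]
gripper_width: 23.8
gripper_force: 30.0
from [597.9  85.2  42.4] [179.9  -0.   85.4] d [-0.7 -1.6 15.9] rv [ 0.1 -0.  -0. ]
```

Converted, 4 mm is 0.08, 2 mm is 0.04.

```bash
python3 drive.py '[[[-0.014,-0.032,0.08],[0,0,0]],[[0,0,0.04],[0,0,0]],[[0,0,0],[0,0,0]],[[0,0,0.04],[0,0,0]],[[0,0,0.04],[0,0,0]],[[0,0,0.04],[0,0,0]],[[0,0,0],[0,0,0]],[[0,0,0],[0,0,0]]]'; python3 -c "
from h import *
delta(596.2,84.6,26.5,85.4)"
```

```text
time_s: 46.0
ee_pos: [595.5, 84.7, 29.3]
ee_rot: [-180.0, 0.0, 85.4]
force: [0.4, 0.0, -0.7]
gripper_width: 23.6
gripper_force: 30.0
from [595.5  84.7  29.3] [-180.     0.    85.4] d [-0.   0.7  2.8] rv [-0.  0. -0.]
```

Converted, 2 mm is 0.04, 1.3 mm is 0.026.

```bash
python3 drive.py '[[[0,0.01,0.04],[0,0,0]],[[0,0,0.026],[0,0,0]],[[0,0,0],[0,0,0]],[[0,0,0],[0,0,0]]]'; python3 drive.py '[[[0,0,0],[0,0,0]],[[0,0,0],[0,0,0]],[[0,0,0],[0,0,0]],[[0,0,0],[0,0,0]]]' 42; python3 drive.py '[[[0,0,-0.3],[0,0,0]],[[0,0,-0.9],[0,0,0]],[[0,0,-0.9],[0,0,0]],[[0,0,-0.9],[0,0,0]],[[0,0,-0.9],[0,0,0]],[[0,0,0],[0,0,0]]]' 60; python3 -c "
from h import *
delta(520,-30,235,0)"
```

```text
time_s: 46.4
ee_pos: [596.3, 84.6, 26.5]
ee_rot: [180.0, -0.0, 85.4]
force: [0.4, 0.3, 2.2]
gripper_width: 23.7
gripper_force: 30.0
time_s: 46.8
ee_pos: [596.0, 84.6, 25.9]
ee_rot: [-180.0, 0.0, 85.4]
force: [-0.2, 0.9, 0.3]
gripper_width: 42.0
gripper_force: 0.0
time_s: 47.4
ee_pos: [599.6, 85.1, 228.5]
ee_rot: [179.2, -0.2, 85.4]
force: [0.1, -0.3, -0.2]
gripper_width: 59.7
gripper_force: 0.0
from [599.6  85.1 228.5] [179.2  -0.2  85.4] d [-121.2  -69.9   -7.8] rv [ 0.5 -0.7 85.4]
```

```bash
python3 drive.py '[[[0.9,0,0],[0,0,0]],[[0.92,0,0],[0,0,0]],[[0,0,0],[0,0,-4.25]],[[0,0,0],[0,0,-4.25]],[[0,0,0],[0,0,-4.25]],[[0,0,0],[0,0,-4.25]],[[0,0,0],[0,0,-4.25]],[[0,0,0],[0,0,-4.25]]]'; python3 drive.py '[[[0,0,0],[0,0,-4.25]],[[0,0,0],[0,0,-4.25]],[[0,0,0],[0,0,-4.25]],[[0,0,0],[0,0,-4.25]],[[0,0,0],[0,0,-4.25]],[[0,0,0],[0,0,-4.25]],[[0,0,0],[0,0,-1.8]],[[0,0,0],[0,0,0]]]'; python3 -c "
from h import *
_,a=snap('scene','s5');m,b=snap('wrist','w11')
cv2.imwrite('pics/v8.png',np.hstack([cv2.resize(a[110:310,240:440],(400,400),interpolation=3),cv2.resize(b[100:300,220:420],(400,400),interpolation=3)]))
delta(603.8,176.5,89,-169)"
```

```text
time_s: 48.2
ee_pos: [603.0, 175.3, 220.1]
ee_rot: [-179.9, -0.0, 136.7]
force: [0.8, -0.0, 0.2]
gripper_width: 60.2
gripper_force: 0.0
time_s: 49.0
ee_pos: [603.0, 175.3, 220.2]
ee_rot: [-180.0, -0.1, -169.0]
force: [0.4, -0.3, 0.8]
gripper_width: 59.9
gripper_force: 0.0
from [603.2 175.3 220.5] [-1.800e+02 -1.000e-01 -1.691e+02] d [ -1.    1.1 131.5] rv [-0.  -0.1 -0.1]
```

View pics/v8.png

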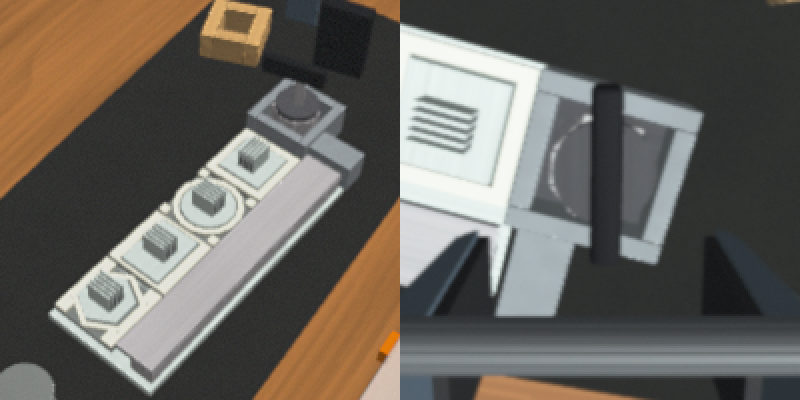

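v8: all four sinks lie flat in their nests, the rail is open, and the T-key stands home in the hub with its bar along the tool axis.

Converted, 30 mm is 0.6, -1 mm is -0.02.

```bash
python3 drive.py '[[[-0.02,0.02,0.6],[0,0,0]],[[0,0,0.9],[0,0,0]],[[0,0,0.8],[0,0,0]],[[0,0,0.2],[0,0,0]],[[0,0,0.1],[0,0,0]],[[0,0,0],[0,0,0]],[[0,0,0],[0,0,0]]]'; python3 -c "
from h import *
delta(603.7,176.3,90,-169)"
```

```text
time_s: 49.8
ee_pos: [605.7, 176.9, 93.3]
ee_rot: [180.0, 0.2, -169.0]
force: [-0.4, 0.0, 0.1]
gripper_width: 60.0
gripper_force: 0.0
from [605.7 176.9  93.3] [ 180.     0.2 -169. ] d [ 2.1 -0.2  3.3] rv [ 0.   0.2 -0. ]
```

Converted, 2.5 mm is 0.05, 1 mm is 0.02.

```bash
python3 drive.py '[[[0.02,0,0.05],[0,0,0]],[[0,0,0],[0,0,0]],[[0,0,0],[0,0,0]]]' 20; python3 drive.py '[[[0,0,0],[0,0,0]],[[0,0,0],[0,0,0]],[[0,0,0],[0,0,0]],[[0,0,0],[0,0,0]],[[0,0,0],[0,0,0]],[[0,0,0],[0,0,0]]]' 5 50; python3 -c "
from h import *
print(env.state()['torque'])"
```

```text
time_s: 50.1
ee_pos: [603.4, 176.4, 89.2]
ee_rot: [-180.0, 0.1, -169.0]
force: [-0.3, 0.8, -0.6]
gripper_width: 39.2
gripper_force: 0.0
time_s: 50.7
ee_pos: [602.9, 178.4, 89.0]
ee_rot: [179.8, 0.0, -169.1]
force: [-0.9, 5.5, 1.3]
gripper_width: 13.9
gripper_force: 49.9
[ 1.33438711  0.25372593 -0.12876049]
```

```bash
python3 drive.py '[[[0,0.02,0],[0,0,3.5]],[[0,0,0],[0,0,3.5]],[[0,0,0],[0,0,3.5]],[[0,0,0],[0,0,3.5]],[[0,0,0],[0,0,3.5]],[[0,0,0],[0,0,3.5]],[[0,0,0],[0,0,3.5]],[[0,0,0],[0,0,3.5]]]';python3 -c "
from h import *
print(env.state()['torque'])"; python3 drive.py '[[[0,0,0],[0,0,2]],[[0,0,0],[0,0,2]],[[0,0,0],[0,0,0]]]';python3 -c "
from h import *
print(env.state()['torque'])"
```

```text
time_s: 51.5
ee_pos: [602.1, 175.7, 88.8]
ee_rot: [-179.8, 0.0, 134.8]
force: [-2.0, -2.5, 3.2]
gripper_width: 13.9
gripper_force: 50.0
[-0.61544652  0.40068481  0.210824  ]
time_s: 51.8
ee_pos: [601.9, 176.0, 88.8]
ee_rot: [-179.8, 0.0, 127.0]
force: [-3.5, -3.9, 4.5]
gripper_width: 13.6
gripper_force: 50.0
[-0.85297359  0.54761872  0.00574753]
```

```bash
t(){ python3 -c "
from h import *
print(env.state()['torque'])"; }; python3 drive.py '[[[0,0,0],[0,0,2]],[[0,0,0],[0,0,2]],[[0,0,0],[0,0,0]]]'|sed -n 2,4p;t; python3 drive.py '[[[0,0,0],[0,0,1.5]],[[0,0,0],[0,0,1.5]],[[0,0,0],[0,0,0]]]'|sed -n 2,4p;t;  python3 drive.py '[[[0,0,0],[0,0,1]],[[0,0,0],[0,0,1]],[[0,0,0],[0,0,0]]]'|sed -n 2,4p;t
```

```text
ee_pos: [601.8, 176.2, 88.7]
ee_rot: [-179.8, 0.0, 119.0]
force: [-2.6, -4.1, 4.7]
[-0.75553871  0.66327946  0.03718882]
ee_pos: [601.6, 176.3, 88.7]
ee_rot: [-179.8, 0.0, 113.0]
force: [-3.7, -3.4, 4.8]
[-0.71450598  0.7649349   0.01209709]
ee_pos: [601.6, 176.4, 88.7]
ee_rot: [-179.8, 0.0, 109.1]
force: [-3.6, -3.8, 4.8]
[-0.55277209  0.74510396  0.04481387]
```

```bash
t(){ python3 -c "
from h import *
print(env.state()['torque'])"; }; python3 drive.py '[[[0,0,0],[0,0,1]],[[0,0,0],[0,0,1]],[[0,0,0],[0,0,0]]]'|sed -n 2,4p;t; python3 drive.py '[[[0,0,0],[0,0,1]],[[0,0,0],[0,0,1]],[[0,0,0],[0,0,0]]]'|sed -n 2,4p;t;  python3 drive.py '[[[0,0,0],[0,0,1]],[[0,0,0],[0,0,1]],[[0,0,0],[0,0,0]]]'|sed -n 2,4p;t; python3 -c "
from h import *
_,a=snap('scene','s6');cv2.imwrite('pics/v9.png',cv2.resize(np.hstack([a[110:310,240:440],load('s3')[1][110:310,240:440]]),None,fx=2,fy=2,interpolation=3))"
```

```text
ee_pos: [601.5, 176.5, 88.7]
ee_rot: [-179.8, 0.0, 105.0]
force: [-4.4, -2.7, 4.8]
[-0.58048566  0.80613681  0.02241375]
ee_pos: [601.3, 176.3, 88.8]
ee_rot: [-179.8, 0.1, 101.2]
force: [-4.2, -3.0, 5.2]
[-0.69579269  0.80067896  0.45663472]
ee_pos: [601.2, 176.4, 88.8]
ee_rot: [-179.8, 0.1, 97.2]
force: [-4.9, -3.5, 5.6]
[-0.60233269  0.90058868  0.57681976]
```

View pics/v9.png

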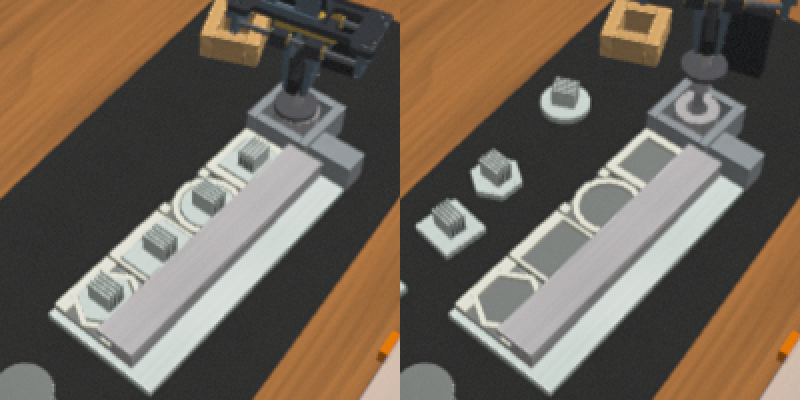

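v9: the rail is closed over the sinks in the same place as at the start, and the torque rose at the stop. Now I lift the key out.

Converted, -10 mm is -0.2, -8 mm is -0.16, -4 degrees is -2.

```bash
python3 drive.py '[[[0,0,0],[0,0,-2]],[[0,0,0],[0,0,-2]],[[0,0,-0.06],[0,0,0]],[[0,0,-0.1],[0,0,0]],[[0,0,-0.16],[0,0,0]],[[0,0,-0.2],[0,0,0]],[[0,0,-0.24],[0,0,0]],[[0,0,0],[0,0,0]]]'; python3 drive.py '[[[0,0,-0.3],[0,0,0]],[[0,0,-0.6],[0,0,0]],[[0,0,-0.2],[0,0,0]],[[0,0,0],[0,0,0]],[[0,0,0],[0,0,0]]]'; python3 -c "
from h import *
delta(444,281,175,158)"
```

```text
time_s: 54.45
ee_pos: [604.9, 177.9, 129.5]
ee_rot: [179.7, -0.0, 105.0]
force: [0.8, -0.7, -2.1]
gripper_width: 13.7
gripper_force: 50.0
time_s: 54.95
ee_pos: [602.5, 177.2, 180.7]
ee_rot: [-179.9, 0.0, 105.0]
force: [-0.2, -0.5, -1.4]
gripper_width: 14.0
gripper_force: 50.0
from [602.5 177.2 180.7] [-179.9    0.   105. ] d [ 141.2 -126.3    5.9] rv [ -0.1  -0.  -53. ]
```

```bash
python3 drive.py '[[[0.564,-0.502,0],[0,0,0]],[[0.564,-0.502,0],[0,0,0]],[[0.564,-0.502,0],[0,0,0]],[[0.564,-0.502,0],[0,0,0]],[[0.564,-0.502,0],[0,0,0]],[[0,0,0],[0,0,0]],[[0,0,0],[0,0,0]],[[0,0,0],[0,0,0]]]';  python3 -c "
from h import *
delta(444.5,280.5,125,105)"
```

```text
time_s: 55.75
ee_pos: [445.7, 280.7, 180.9]
ee_rot: [-180.0, 0.0, 104.9]
force: [0.2, -0.6, -1.9]
gripper_width: 13.7
gripper_force: 50.0
from [445.7 280.7 180.9] [-180.     0.   104.9] d [ 0.2 -1.2 55.9] rv [-0.   0.  -0.1]
```

Converted, 10 mm is 0.2, -1 mm is -0.02.

```bash
python3 drive.py '[[[0,-0.02,0.6],[0,0,0]],[[0,0,0.5],[0,0,0]],[[0,0,0.2],[0,0,0]],[[0,0,0.2],[0,0,0]],[[0,0,0],[0,0,0]],[[0,0,0],[0,0,0]]]'; python3 drive.py '[[[0,0,0.16],[0,0,0]],[[0,0,0.16],[0,0,0]],[[0,0,0.08],[0,0,0]],[[0,0,0.04],[0,0,0]],[[0,0,0.04],[0,0,0]],[[0,0,0],[0,0,0]],[[0,0,0],[0,0,0]]]'
```

```text
time_s: 56.35
ee_pos: [445.2, 281.0, 107.2]
ee_rot: [179.9, -0.0, 104.9]
force: [-1.1, 0.2, -1.4]
gripper_width: 13.5
gripper_force: 50.0
time_s: 57.05
ee_pos: [444.5, 280.9, 82.7]
ee_rot: [180.0, -0.0, 105.0]
force: [-0.2, -0.3, -1.5]
gripper_width: 13.8
gripper_force: 50.0
```

```bash
python3 drive.py '[[[0,0,0.02],[0,0,0]],[[0,0,0.02],[0,0,0]],[[0,0,0.02],[0,0,0]],[[0,0,0],[0,0,0]],[[0,0,0],[0,0,0]]]'
```

```text
time_s: 57.55
ee_pos: [444.4, 280.8, 79.6]
ee_rot: [-180.0, 0.0, 105.0]
force: [-0.3, 0.2, -2.5]
gripper_width: 14.1
gripper_force: 50.0
```

```bash
python3 drive.py '[[[0,0,0.014],[0,0,0]],[[0,0,0.014],[0,0,0]],[[0,0,0],[0,0,0]],[[0,0,0],[0,0,0]]]'; python3 drive.py '[[[0,0,0],[0,0,0]],[[0,0,0],[0,0,0]],[[0,0,0],[0,0,0]],[[0,0,0],[0,0,0]]]' 50; python3 drive.py '[[[0,0,-0.3],[0,0,0]],[[0,0,-0.9],[0,0,0]],[[0,0,-0.9],[0,0,0]],[[0,0,-0.7],[0,0,0]],[[-0.8,0,0],[0,0,0]],[[-0.8,0,0],[0,0,0]],[[-0.8,0,0],[0,0,0]],[[0,0,0],[0,0,0]]]'; python3 -c "
from h import *
_,a=snap('scene','s7');_,b=snap('side','d7');cv2.imwrite('pics/v10.png',np.hstack([cv2.resize(a[60:360,190:490],(400,400),interpolation=3),cv2.resize(b[140:340,190:390],(400,400),interpolation=3)]))"
```

```text
time_s: 57.95
ee_pos: [444.6, 280.9, 78.8]
ee_rot: [180.0, -0.0, 105.0]
force: [-0.2, -1.6, 5.1]
gripper_width: 13.7
gripper_force: 50.0
time_s: 58.35
ee_pos: [444.4, 280.8, 78.0]
ee_rot: [-180.0, 0.0, 105.0]
force: [0.2, -0.4, -0.1]
gripper_width: 43.0
gripper_force: 0.0
time_s: 59.15
ee_pos: [476.1, 161.3, 218.2]
ee_rot: [180.0, 0.1, 104.7]
force: [-0.0, 0.1, 0.1]
gripper_width: 49.7
gripper_force: 0.0
```

View pics/v10.png

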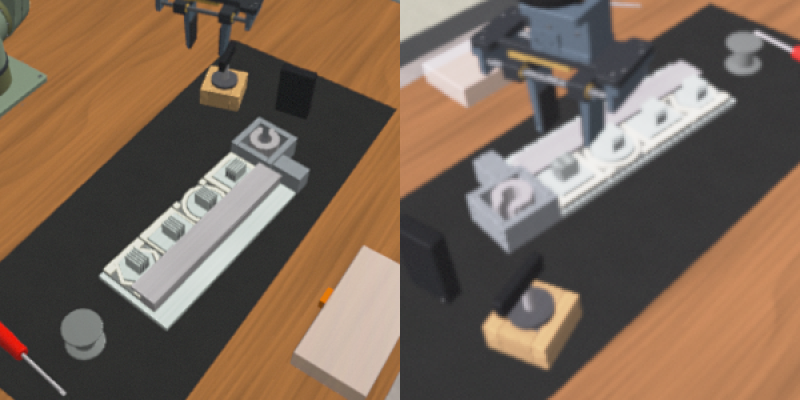

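v10: the key stands upright in its stand (left view 225,78; right view 530,300), the four sinks sit in their nests under the closed rail, and the bystanders have not moved.

```bash
python3 drive.py '[[[0,0,0],[0,0,0]],[[0,0,0],[0,0,0]],[[0,0,0],[0,0,0]]]'|head -3; python3 -c "
from workcell import env
print(env.job_done())"
```

```text
time_s: 59.55
ee_pos: [475.1, 165.9, 218.1]
ee_rot: [-180.0, -0.0, 105.1]
the job is handed in; nothing more can be done
None
```

Job handed in at about 60 s: all four heat sinks lie in their matching nests, the rail is closed to its stop, the T-key is back upright in its stand and the bystanders did not move; the hand-in call returned no verdict.

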